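# Bring a hand mirror out of the stock box onto its display stand

## Robot

A 6-joint arm with a two-finger parallel gripper is mounted at the origin on the work surface; the furniture and walls round the work are solid. World frame = base frame: x ahead of the robot, y to its left, z up, the work surface at z = 0. Lengths are in m, angles in rad, forces in N, time in s.
With the tool pointing down it reaches from about 0.25 to 0.8 m from the base axis. Payload 8.5 kg.
Tool frame: the origin (TCP) lies at the very end of the fingers, on their centre line; the grasp point (between the pads) lies 19 mm behind it; x points along the fingers, y is the direction in which the jaws open and shut, and the axes are right-handed (so a half turn about x gives the same grasp; the last joint's range is limited). The gripper opens to 85 mm and grips with 20 to 120 N. Pads are 22 mm wide; open, the fingers measure 114 mm over their backs; the gripper's body (76 mm by 85 mm) begins 54 mm behind the grasp point. The pads swing forward as they close: fully open they stand 13 mm farther back than shut.
Start: joints at [-1.238, 0.238, -0.013, 1.319, 0, 1.571], TCP at [0.171, -0.496, 0.231] pointing down, gripper open.
Joint ranges: [-2.66, 2.66], [-1.03, 1.9], [-1.14, 1.46], [-1.82, 2.27], [-1.45, 1.34], [-3.14, 3.14]. Speed limits (rad/s): [2.22, 2.22, 2.79, 3.14, 3.14, 3.14].

## Interface

Orientations are given as [roll, pitch, yaw] about the fixed x, y, z axes, in that order (R = Rz(yaw) Ry(pitch) Rx(roll)).
In Python, from bench import * gives the robot as it stands. The module is installed in compiled form; this text tells all that it offers.
- The arm moves only by the tool jog_arm, never from a script. Its arguments are lists of equal length, an entry for each row: "fingers": the opening, from -1 (shut) to 1 (fully open); "xyz": the shift along the world's x, y, z in cm, a list of three; "rot": the turn, a rotation vector about the world's x, y, z in degrees, a list of three. A call has 1 to 10 rows; each row shifts and turns the commanded pose from where the row before left it; what a row does not reach is not made up. A row lasts 1/12 s, in which the tool goes at most 41.7 mm and 7.16 degrees, less where a joint would pass 70% of its speed; a pose out of reach is approached as far as the arm can. A call is refused whole if a number of a shift passes 4.17 or a number of a turn 7.16, either way. A call with a gripper value outside its range is refused whole. The fingers move at their own pace and stop on an object; the grip force is fixed at half the most. Time passes only in rows, so rows that do not move let the fingers close. It gives the time, the measured TCP pose, the force and the opening at its end, in the units of the state.
- observe(): the state, without advancing time (a new reading comes with each control period).
- read_camera(name): name is "scene" or "side" or "wrist"; returns a dict with "img" (420x560x3 uint8, red, green, blue), "K" (3x3 intrinsics, pixels), "R" (3x3) and "t" (3): a world point X has camera coordinates R X + t. Camera axes: x right, y down, z forward; pixel columns grow to the right and rows downward; lengths in m; the calibration is good to about 2 mm. The wrist camera is an equidistant fisheye: a pixel r from the principal point sees the ray r / f radians off the axis. A picture is of the moment at which its call begins. There is no depth.
- finish_job(): hands the job in, once; it reports no verdict.
The state is a dict: "time": time; "q": joint angles; "qvel": joint speeds; "effort": joint torques, N m; "tcp_pos": TCP position; "tcp_rot": TCP orientation; "contact_force": force on the tool from outside, world axes, zero at the start; "ft_torque": the same for the moment, N m; "opening": opening from 0.0 (shut) to 1.0 (fully open).
Only numpy, scipy, OpenCV 4.12 (cv2) and the standard library are available. Lean on these libraries where they do the work, as an engineer would, in place of code of your own. Each camera call takes 0.05 s, during which the arm holds its last target.

## Task

Swing the lid of the wooden stock box up and over until it stays open by itself, take out the hand mirror and gently hang it on the empty sloping display stand: head up, lying flat on the slope, handle between the two pegs and head resting on them. Leave the lid open, the pocket mirror in its compartment, and the mirror on the other stand undisturbed.

Things in the scene. Friction and masses are not known exactly. Their poses are not given: they have to be found in the camera images.
- stock_box: Birch box fixed to the counter, 145 (x) x 280 (y) x 52 mm without lid; origin under its centre, z up, hinge at +x, knob at -x. Walls and floor 7 mm. A 5 mm divider (top at z 40 mm) at y +52.5 mm parts it: the large compartment (131 x 183 mm, y -133 to +50 mm) holds the hand mirror, the small one (y +55 to +133 mm) the pocket mirror.
- lid (a joint): Angle of the box lid in rad: 0 shut, grows as the knob edge rises; 1.57 upright (about the balance point), 1.85 leaning back against the stops of its hinges, where gravity keeps it. Below about 1.57 it falls shut when let go. No spring; lid 0.22 kg, 8 mm thick; 1.3 N at the knob starts it.
- lid_hinge (a point): Point on the lid's hinge line, midway along it, 75.5 mm behind the box centre, 52 mm above the counter. Axes turn with the lid: y is the hinge line; the lid reaches along -x; z is up when shut.
- lid_knob (a point): Centre of the wooden ball knob (24 mm across) on a thin 11 mm neck, 20 mm clear of the middle of the lid's front edge, in the plane of the lid; lies at (-172.5, 0, +4.7) mm from lid_hinge in the lid's axes. 57 mm above the counter when shut. Pinched along the hinge direction it turns between the fingers, so the tool may stay upright while the lid swings.
- stock_mirror: Birch hand mirror to hang, lying face up in the box, 152 x 92 x 22 mm, 0.05 to 0.1 kg. Origin mid-length on the flat underside; x from handle to head, z out of the face. Handle: x -76 to +14 mm, 16 mm wide, z 0 to 15 mm. Head: x +16 to +76 mm, 92 mm wide, z 10 to 21 mm, on a pad 36 x 50 mm (x +23 to +59 mm) down to z = 0. Balances near x = +33 mm.
- free_stand_face: Sloping face (190 mm up the slope x 110 mm wide) of the empty stand, a fixed plywood easel. Origin at the centre of its surface, 88 mm above the counter; x up the slope (40 degrees from horizontal), y to the left, z out of the face. A mirror hung well has its origin within some 3 mm of this origin and the same axes. Which of the two stands is empty varies.
- peg_mid (a point): Point on the empty stand's face midway between its two pegs, 13 mm up the slope from the face's centre; same axes. The pegs are round, 8 mm thick, stand out 31 mm square to the face at y = +17 and -17 mm, 26 mm free between them. The face is smooth: a mirror let go a little above the pegs slides down onto them.
- shown_mirror: A similar birch hand mirror, 164 x 90 x 22 mm, that already hangs on the pegs of the other, occupied stand; loose, to be left alone. Same origin and axes as stock_mirror.
- pocket_mirror: Flower-shaped wooden pocket mirror, 65 x 76 x 5 mm, lying loose in the small compartment of the box; to stay there. Origin at the centre of its underside.

How it is judged:
By the outcome, as a careful person would: the job done as asked, in the order asked, and still so for the second after the job is handed in, with the robot touching nothing.
It also fails if it takes over 58 s, if anything falls off the work surface, if the arm or the gripper's body presses on something with over 40 N, if the wrist force passes 120 N, or if a joint passes its speed limit or range.

## Working session

There is one attempt and no reset: what is moved stays moved. The work goes in short steps, Python scripts to look and compute and a tool call to move; the robot and the scene stay as the last step left them, time stands still between calls to the robot, and variables do not carry over. Pictures are saved under pics/ and viewed, and the job is handed in when it is done.

Besides the shell and the picture viewer there is one more tool, called in YAML: its name, and indented under it one key for each argument. jog_arm: Moves the arm, as the interface text tells. Its arguments: {"type":"object","properties":{"fingers":{"type":"array"},"xyz":{"type":"array"},"rot":{"type":"array"}},"required":["fingers","xyz","rot"]}

```bash
mkdir -p pics; cat > h.py <<'E'
from bench import *
import numpy as np, cv2
def snap(name,fn):
    c=read_camera(name); cv2.imwrite('pics/'+fn,c['img'][:,:,::-1]); return c
def ray(c,u,v):
    K=c['K'];d=np.linalg.inv(K)@[u,v,1.];R=c['R'];return -R.T@c['t'],R.T@d
def onz(c,u,v,z):
    o,d=ray(c,u,v);return o+d*(z-o[2])/d[2]
def proj(c,X):
    p=c['R']@np.array(X)+c['t'];p=c['K']@p;return p[:2]/p[2]
E
python3 - <<'E'
from h import *
import pickle
np.set_printoptions(precision=4,suppress=True)
s=observe();print(s)
d={}
for n in ['scene','side','wrist']:
    c=snap(n,n+'0.png');d[n]=c;print(n,c['K'].tolist(),(-c['R'].T@c['t']),c['R'][2])
pickle.dump(d,open('c0.pkl','wb'))
E
```

```text
{'time': 0.0, 'q': array([-1.238 ,  0.2388, -0.0142,  1.3192, -0.    ,  1.5708]), 'qvel': array([ 0.0011,  0.0002,  0.0006,  0.0003, -0.0021, -0.0012]), 'effort': array([ -0.0021, -53.8773,  34.6436,   0.0185,  -0.0001,  -0.    ]), 'tcp_pos': array([ 0.1714, -0.4958,  0.2307]), 'tcp_rot': array([-1.5494,  1.5693,  1.9249]), 'contact_force': array([0.04  , 0.3413, 0.1721]), 'ft_torque': array([-0.0259,  0.0379,  0.0028]), 'opening': 0.9979183659973873}
scene [[464.836080957895, 0.0, 278.0342508661231], [0.0, 464.836080957895, 208.94653027145887], [0.0, 0.0, 1.0]] [-0.0647  0.591   1.0238] [ 0.4523 -0.4889 -0.7459]
side [[536.6784934189195, 0.0, 281.44374157083655], [0.0, 536.6784934189195, 201.823244895138], [0.0, 0.0, 1.0]] [-0.0286 -1.3979  1.2453] [ 0.2813  0.734  -0.6181]
wrist [[325.19226210127806, 0.0, 277.43294493231576], [0.0, 325.19226210127806, 211.68420894195248], [0.0, 0.0, 1.0]] [ 0.2418 -0.4714  0.3724] [-0.2794 -0.0944 -0.9555]
```

View pics/scene0.png

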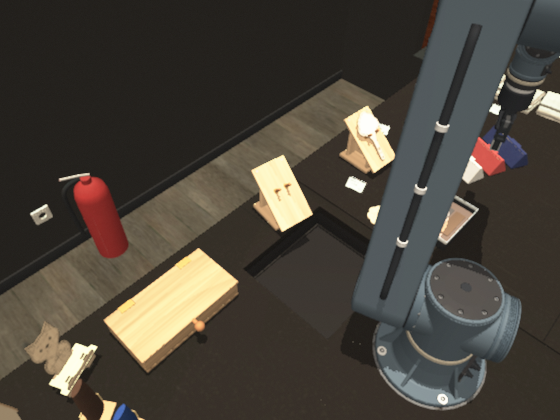

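View pics/side0.png

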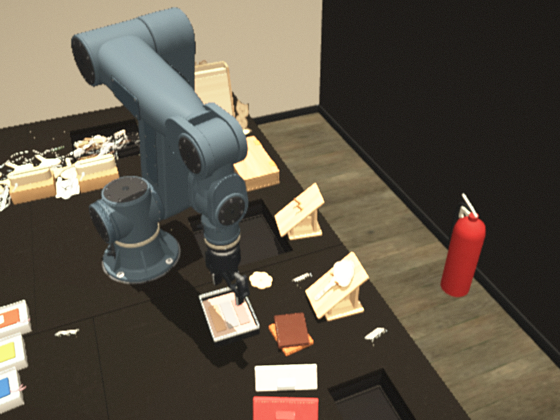

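View pics/wrist0.png

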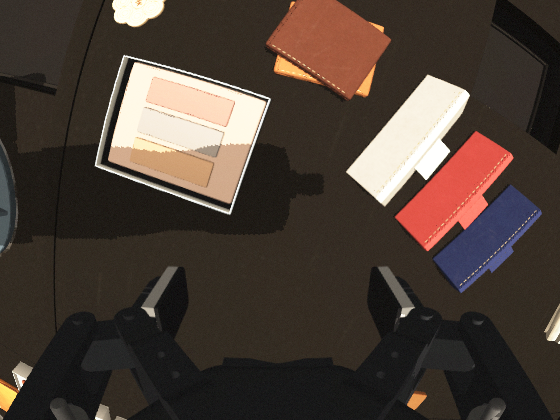

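The scene camera shows the shut box (pixels 107–238, 250–365) with its knob at about (199,327). The empty stand is at about (282,195) and the occupied one at about (370,138). I'll zoom in to measure.

```bash
python3 - <<'E'
import cv2
a=cv2.imread('pics/scene0.png')
cv2.imwrite('pics/z1.png',cv2.resize(a[240:370,95:250],None,fx=5,fy=4.6,interpolation=cv2.INTER_CUBIC))
cv2.imwrite('pics/z2.png',cv2.resize(a[145:245,240:330],None,fx=6,fy=6,interpolation=cv2.INTER_CUBIC))
b=cv2.imread('pics/side0.png')
cv2.imwrite('pics/z3.png',cv2.resize(b[170:250,265:335],None,fx=7,fy=7,interpolation=cv2.INTER_CUBIC))
E
```

```text
(no output)
```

View pics/z1.png

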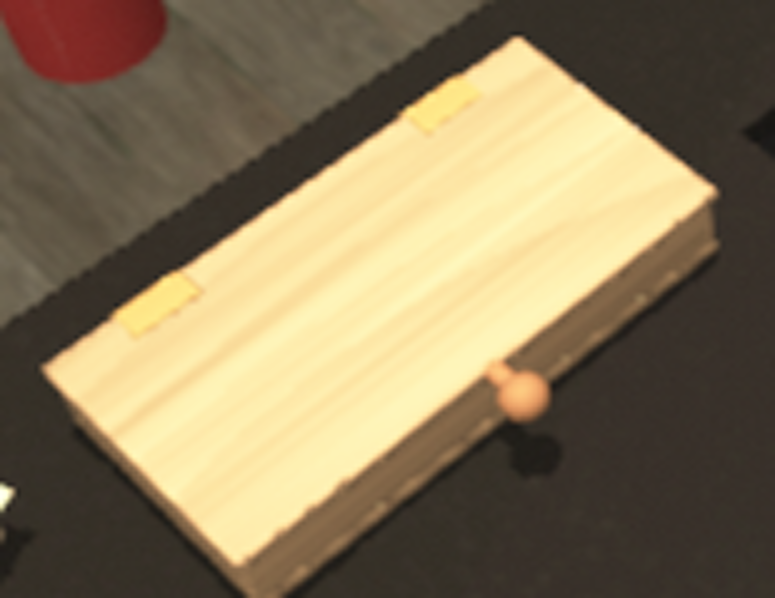

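View pics/z2.png

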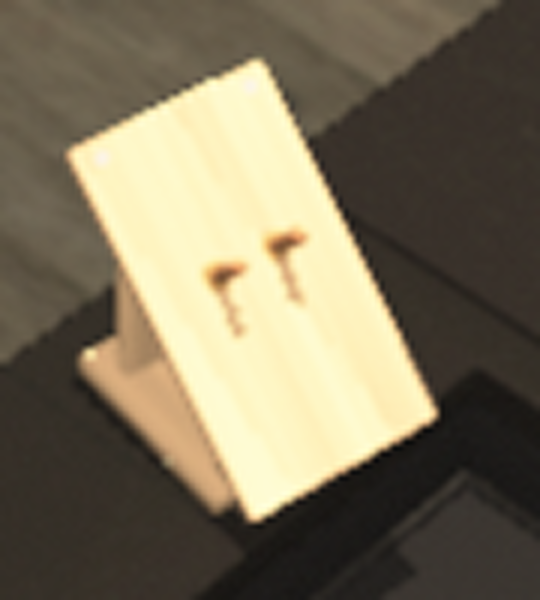

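View pics/z3.png

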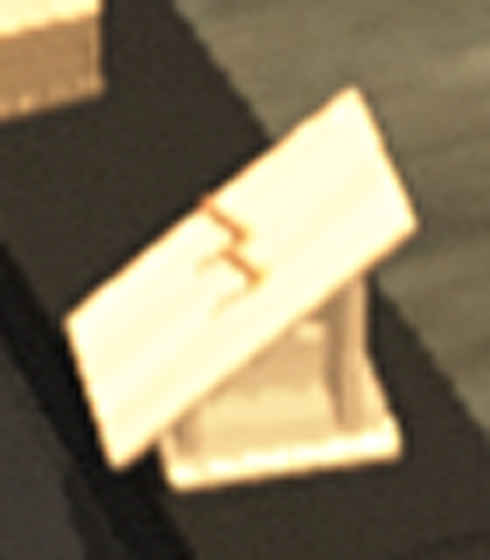

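```bash
cat > m1.py <<'E'
from h import *
import pickle
np.set_printoptions(precision=4,suppress=True)
d=pickle.load(open('c0.pkl','rb'));S=d['scene'];D=d['side']
def un(p,o,fx,fy): return ((p[0]+.5)/fx-.5+o[0],(p[1]+.5)/fy-.5+o[1])
lid=[un(p,(95,240),5,4.6) for p in [(45,368),(518,37),(718,192),(240,565)]]
P=np.array([onz(S,*p,.060) for p in lid])
print(P, [np.linalg.norm(P[i]-P[(i+1)%4]) for i in range(4)])
c=P.mean(0);e=(P[1]-P[0])+(P[2]-P[3]);e=-e/np.linalg.norm(e) # +y
print('lid ctr',c,'yaw',np.degrees(np.arctan2(-e[0],e[1])))
k=un((524,395),(95,240),5,4.6);print('knob',onz(S,*k,.057))
a=[un(p,(240,145),6,6) for p in [(67,153),(265,58),(438,413),(250,522)]]
b=[un(p,(265,170),7,7) for p in [(352,88),(415,228),(115,468),(68,322)]]
def tri(p,q):
    o1,d1=ray(S,*p);o2,d2=ray(D,*q);d1/=np.linalg.norm(d1);d2/=np.linalg.norm(d2)
    A=np.stack([d1,-d2],1);t=np.linalg.lstsq(A,o2-o1,rcond=None)[0]
    x,y=o1+d1*t[0],o2+d2*t[1];return (x+y)/2,np.linalg.norm(x-y)
Q=np.array([tri(p,q)[0] for p,q in zip(a,b)]);print(Q,[tri(p,q)[1] for p,q in zip(a,b)])
print('sides',[np.linalg.norm(Q[i]-Q[(i+1)%4]) for i in range(4)],'ctr',Q.mean(0))
x=Q[0]+Q[1]-Q[2]-Q[3];x/=np.linalg.norm(x);y=Q[0]+Q[3]-Q[1]-Q[2];y/=np.linalg.norm(y)
print('x',x,'pitch',np.degrees(np.arcsin(x[2])),'yaw',np.degrees(np.arctan2(x[1],x[0])),'y',y)
# single view estimates using plane known: fit pose (cx,cy,yaw) by reprojection in each view
from scipy.optimize import least_squares
def corners(v):
    cx,cy,w=v[:3];t=np.radians(40);X=np.array([np.cos(w)*np.cos(t),np.sin(w)*np.cos(t),np.sin(t)]);Y=np.array([-np.sin(w),np.cos(w),0])
    o=np.array([cx,cy,.088]);return [o+.095*X+.055*Y,o+.095*X-.055*Y,o-.095*X-.055*Y,o-.095*X+.055*Y]
for nm,sets in [('scene',[(S,a)]),('side',[(D,b)]),('both',[(S,a),(D,b)])]:
    f=lambda v:np.concatenate([proj(C,X)-np.array(p) for C,pp in sets for X,p in zip(corners(v),pp)])
    r=least_squares(f,[Q.mean(0)[0],Q.mean(0)[1],np.arctan2(x[1],x[0])]);print(nm,r.x,np.degrees(r.x[2]),r.fun.reshape(-1,2))
E
python3 m1.py
```

```text
[[0.5717 0.4818 0.06  ]
 [0.5751 0.1999 0.06  ]
 [0.4263 0.1983 0.06  ]
 [0.424  0.4801 0.06  ]] [np.float64(0.28192015234807766), np.float64(0.1488619906916716), np.float64(0.28177009556497357), np.float64(0.14767981476813313)]
lid ctr [0.4993 0.3401 0.06  ] yaw 0.5760784473013064
knob [0.4049 0.3392 0.057 ]
[[ 0.6191 -0.0353  0.1463]
 [ 0.6006 -0.1473  0.1447]
 [ 0.4578 -0.1216  0.0225]
 [ 0.4762 -0.0099  0.0233]] [np.float64(0.00021665072701336865), np.float64(0.0008635760511643514), np.float64(0.0032529752283657876), np.float64(0.0028005820084783077)]
sides [np.float64(0.11346556156025628), np.float64(0.1896473331430014), np.float64(0.11320928830213701), np.float64(0.19025937237601795)] ctr [ 0.5384 -0.0785  0.0842]
x [ 0.7519 -0.1344  0.6454] pitch 40.19885782242184 yaw -10.136901025833058 y [0.1625 0.9866 0.0112]
scene [ 0.5368 -0.0759 -0.1812] -10.380946667123359 [[ 0.0471 -0.5448]
 [-0.516  -0.2425]
 [ 0.1062  0.7365]
 [ 0.3552 -0.0002]]
side [ 0.5359 -0.0834 -0.1643] -9.415564268188541 [[ 0.0364  0.4349]
 [-0.2839 -0.4281]
 [ 0.0527 -0.3135]
 [ 0.2147  0.4065]]
both [ 0.5373 -0.0781 -0.1749] -10.022566136197888 [[ 0.4236 -0.898 ]
 [-0.3211 -0.7051]
 [ 0.5176  0.0792]
 [ 0.97   -0.5452]
 [ 0.0074 -0.3765]
 [-0.6732 -1.2693]
 [-0.3358 -1.492 ]
 [ 0.1803 -0.7169]]
```

```bash
cat >> h.py <<'E'
from scipy.spatial.transform import Rotation as Ro
def toolR(s=None):
    s=s or observe();return Ro.from_euler('xyz',s['tcp_rot'])
E
python3 - <<'E'
from h import *
np.set_printoptions(precision=4,suppress=True)
s=observe();R=toolR(s);print(R.as_matrix())
for sg in (1,-1):
    T=np.array([[0,0,-1.],[0,sg,0],[-1,0,0]]).T
    x=np.array([0,0,-1.]);y=np.array([0,sg,0.]);z=np.cross(x,y)
    T=np.stack([x,y,z],1);print(sg,np.degrees((Ro.from_matrix(T)*R.inv()).as_rotvec()))
E
```

```text
[[-0.0003  0.3267 -0.9451]
 [ 0.001  -0.9451 -0.3267]
 [-1.     -0.0011 -0.    ]]
1 [  0.0127  -0.0888 160.932 ]
-1 [ -0.0627  -0.009  -19.0679]
```

jog_arm:
  fingers: [0.2,0.2,0.2,0.2,0.2,0.2,0.2,0.2,0.2,0.2]
  xyz:
    - [1,3.4,0]
    - [1,3.4,0]
    - [1,3.4,0]
    - [1,3.4,0]
    - [1,3.4,0]
    - [1,3.4,0]
    - [1,3.4,0]
    - [1,3.4,0]
    - [1,3.4,0]
    - [1,3.4,0]
  rot:
    - [0,0,7]
    - [0,0,7]
    - [0,0,7]
    - [0,0,7]
    - [0,0,7]
    - [0,0,7]
    - [0,0,7]
    - [0,0,7]
    - [0,0,7]
    - [0,0,7]

```text
time: 0.98
tcp_pos: [0.2713, -0.1546, 0.2313]
tcp_rot: [1.139, 1.57, -0.443]
contact_force: [2.1, 0.1, -0.4]
opening: 0.6
```

```bash
python3 - <<'E'
from h import *
s=observe();print(s['q'],s['tcp_pos'],s['opening'])
E
```

```text
[-5.17884060e-01 -1.32384684e-01 -4.12709483e-01  1.29010310e+00
  2.77141347e-05  1.06385679e+00] [ 0.27131684 -0.15457451  0.23129986] 0.5995458282609148
```

jog_arm:
  fingers: [0.2,0.2,0.2,0.2,0.2,0.2,0.2,0.2,0.2,0.2]
  xyz:
    - [1,3.4,0]
    - [1,3.4,0]
    - [1,3.6,0]
    - [1,3.8,0]
    - [1,4,0]
    - [1,4,0]
    - [1,4,0]
    - [1,4,0]
    - [1,4,0]
    - [1,4,0]
  rot:
    - [0,0,7]
    - [0,0,7]
    - [0,0,7]
    - [0,0,7]
    - [0,0,7]
    - [0,0,7]
    - [0,0,7]
    - [0,0,7]
    - [0,0,7]
    - [0,0,7]

```text
time: 1.82
tcp_pos: [0.3712, 0.2282, 0.2312]
tcp_rot: [-0.198, 1.571, -0.557]
contact_force: [0.5, 0.3, 0.1]
opening: 0.603
```

jog_arm:
  fingers: [0.2,0.2,0.2,0.2,0.2]
  xyz:
    - [1,3.8,-1]
    - [1,3.8,-2]
    - [1.3,3.7,-3.5]
    - [0,0,-3]
    - [0,0,0]
  rot:
    - [0,0,7]
    - [0,0,7]
    - [0,0,7]
    - [0,0,0.5]
    - [0,0,0]

```text
time: 2.23
tcp_pos: [0.3988, 0.3286, 0.139]
tcp_rot: [-2.458, 1.562, -2.446]
contact_force: [-1.1, -1.8, -0.6]
opening: 0.601
```

```bash
python3 - <<'E'
from h import *
import pickle
np.set_printoptions(precision=4,suppress=True)
s=observe();print(s['q'],s['tcp_pos'],s['opening']);print(toolR().as_matrix())
c=snap('wrist','w1.png');pickle.dump(c,open('w1.pkl','wb'))
c=snap('scene','s1.png')
E
```

```text
[ 0.6892  0.2791 -0.2008  1.0997 -0.0001  0.6764] [0.3988 0.3286 0.139 ] 0.6005264395181141
[[-0.0068 -0.0128  0.9999]
 [-0.0057  0.9999  0.0128]
 [-1.     -0.0056 -0.0069]]
```

View pics/w1.png

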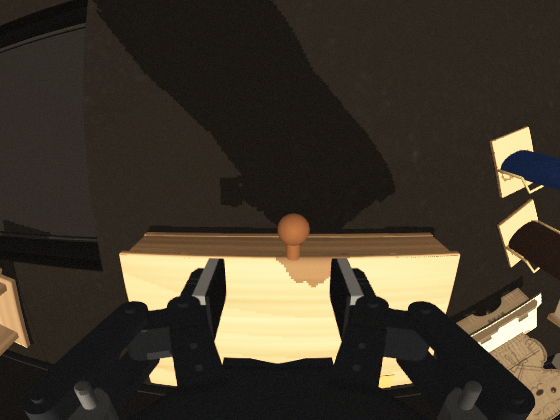

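View pics/s1.png

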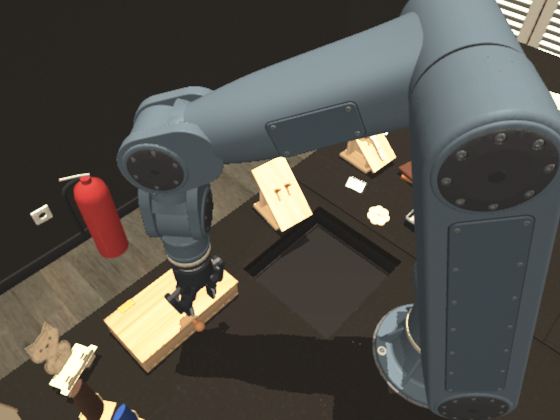

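The wrist view shows the knob at (293,229), with the box front edge running level at row 235–250 and the fingers at columns 215 and 345. I'll cast the fisheye ray to the knob height.

```bash
cat >> h.py <<'E'
def fray(c,u,v):
    K=c['K'];x=(u-K[0,2]);y=(v-K[1,2]);r=np.hypot(x,y);th=r/K[0,0]
    d=np.array([np.sin(th)*x/r,np.sin(th)*y/r,np.cos(th)]);R=c['R'];return -R.T@c['t'],R.T@d
def fonz(c,u,v,z):
    o,d=fray(c,u,v);return o+d*(z-o[2])/d[2]
E
python3 - <<'E'
from h import *
import pickle
np.set_printoptions(precision=4,suppress=True)
c=pickle.load(open('w1.pkl','rb'))
hsv=cv2.cvtColor(c['img'],cv2.COLOR_RGB2HSV)
print(hsv[229,293],hsv[270,250])
print('knob',fonz(c,293,229,.057))
for p in [(121,253),(459,254)]: print(fonz(c,*p,.060))
print(observe()['tcp_pos'],np.degrees((Ro.from_matrix(np.array([[0,0,1],[0,1,0],[-1,0,0.]]))*toolR().inv()).as_rotvec()))
E
```

```text
[ 13 159 192] [ 26  72 254]
knob [0.4043 0.3398 0.057 ]
[0.4271 0.2018 0.06  ]
[0.425 0.48  0.06 ]
[0.4003 0.3284 0.1441] [ 0.132  -0.1427 -0.5296]
```

jog_arm:
  fingers: [0.2,0.2,0.2,0.2]
  xyz:
    - [0.4,1.15,-1.5]
    - [0,0,-3]
    - [0,0,-2]
    - [0,0,0]
  rot:
    - [0,0,0]
    - [0,0,0]
    - [0,0,0]
    - [0,0,0]

```text
time: 2.67
tcp_pos: [0.4044, 0.339, 0.0786]
tcp_rot: [-2.403, 1.568, -2.395]
contact_force: [-0.4, -0.8, -0.5]
opening: 0.601
```

jog_arm:
  fingers: [0.2,0.2,-0.1,-0.4,-0.6,-0.8,-1,-1]
  xyz:
    - [0,0.1,-2]
    - [0,0,-1.5]
    - [0,0,0]
    - [0,0,0]
    - [0,0,0]
    - [0,0,0]
    - [0,0,0]
    - [0,0,0]
  rot:
    - [0,0,0]
    - [0,0,0]
    - [0,0,0]
    - [0,0,0]
    - [0,0,0]
    - [0,0,0]
    - [0,0,0]
    - [0,0,0]

```text
time: 3.33
tcp_pos: [0.4059, 0.3399, 0.047]
tcp_rot: [-0.881, 1.568, -0.873]
contact_force: [0.1, -8.9, 5.2]
opening: 0.238
```

```bash
python3 - <<'E'
from h import *
s=observe();print(s['tcp_pos'],s['opening'],s['contact_force'])
c=snap('wrist','w2.png')
# arc plan
H=np.array([0.577,0.052]);r=np.hypot(.1725,.0047);a0=np.arctan2(.0047,.1725)
prev=None
for th in np.radians([0,5,10,15,20,25,30,35,40,45,50,55,60,65,70,75,80,85,90,95,100,104]):
    p=H+r*np.array([-np.cos(th+a0),np.sin(th+a0)])
    if prev is not None: print(round(np.degrees(th)),np.round((p-prev)*100,2),p.round(3))
    prev=p
E
```

```text
[0.40591047 0.33990853 0.04702197] 0.23836021162148183 [ 0.10475596 -8.87991655  5.19812652]
5 [0.11 1.5 ] [0.406 0.072]
10 [0.24 1.49] [0.408 0.087]
15 [0.37 1.46] [0.412 0.101]
20 [0.49 1.42] [0.417 0.115]
25 [0.61 1.37] [0.423 0.129]
30 [0.73 1.32] [0.43  0.142]
35 [0.84 1.25] [0.438 0.155]
40 [0.95 1.17] [0.448 0.166]
45 [1.05 1.08] [0.458 0.177]
50 [1.14 0.99] [0.47  0.187]
55 [1.22 0.88] [0.482 0.196]
60 [1.29 0.77] [0.495 0.204]
65 [1.35 0.66] [0.508 0.21 ]
70 [1.41 0.54] [0.522 0.216]
75 [1.45 0.41] [0.537 0.22 ]
80 [1.48 0.29] [0.552 0.223]
85 [1.5  0.16] [0.567 0.224]
90 [1.51 0.02] [0.582 0.224]
95 [ 1.5  -0.11] [0.597 0.223]
100 [ 1.49 -0.24] [0.612 0.221]
104 [ 1.17 -0.28] [0.623 0.218]
```

View pics/w2.png

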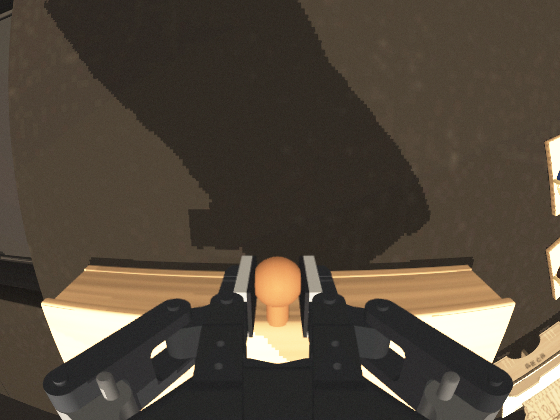

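jog_arm:
  fingers: [-1,-1,-1,-1,-1,-1,-1]
  xyz:
    - [0,0,0.5]
    - [0.1,0,1]
    - [0.24,0,1.5]
    - [0.37,0,1.46]
    - [0.5,0,1.42]
    - [0.6,0,1.37]
    - [0,0,0]
  rot:
    - [0,0,0]
    - [0,0,0]
    - [0,0,0]
    - [0,0,0]
    - [0,0,0]
    - [0,0,0]
    - [0,0,0]

```text
time: 3.97
tcp_pos: [0.4262, 0.3401, 0.1215]
tcp_rot: [-0.215, 1.565, -0.209]
contact_force: [7.0, -9.0, -5.0]
opening: 0.236
```

```bash
python3 - <<'E'
from h import *
s=observe();print(s['tcp_pos'],s['opening'],s['contact_force'])
snap('wrist','w3.png'); snap('scene','s3.png')
E
```

```text
[0.42622736 0.34012635 0.12148291] 0.23604510993929634 [ 6.98963036 -8.98755278 -4.95419957]
```

View pics/w3.png

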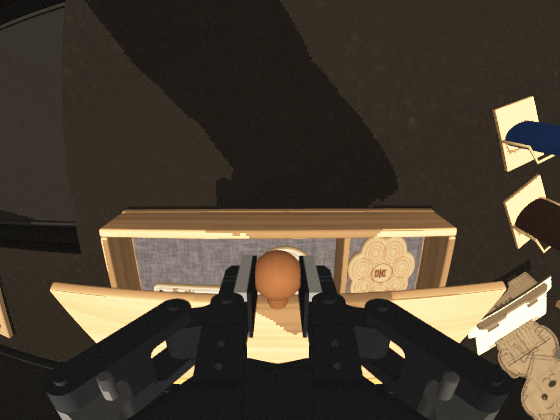

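View pics/s3.png

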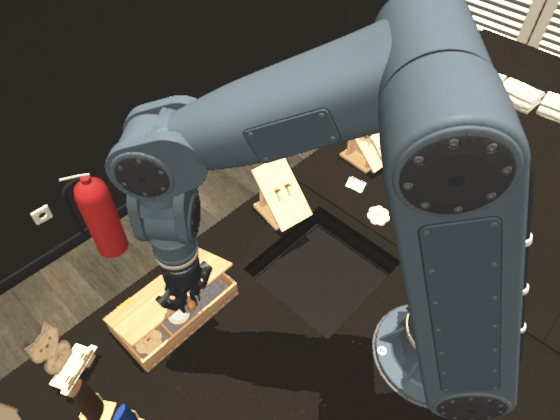

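jog_arm:
  fingers: [-1,-1,-1,-1,-1,-1,-1,-1,-1,-1]
  xyz:
    - [0.73,0,1.32]
    - [0.84,0,1.25]
    - [0.95,0,1.17]
    - [1.05,0,1.08]
    - [1.14,0,0.99]
    - [1.22,0,0.88]
    - [1.29,0,0.77]
    - [1.35,0,0.66]
    - [1.41,0,0.54]
    - [1.45,0,0.41]
  rot:
    - [0,0,0]
    - [0,0,0]
    - [0,0,0]
    - [0,0,0]
    - [0,0,0]
    - [0,0,0]
    - [0,0,0]
    - [0,0,0]
    - [0,0,0]
    - [0,0,0]

```text
time: 4.9
tcp_pos: [0.5387, 0.3411, 0.2097]
tcp_rot: [0.161, 1.569, 0.17]
contact_force: [-0.2, -0.4, 0.7]
opening: 0.027
```

```bash
python3 - <<'E'
from h import *
s=observe();print(s['tcp_pos'],s['opening'],s['contact_force'],s['q'])
snap('wrist','w4.png'); 
E
```

```text
[0.53874134 0.34112561 0.20966304] 0.026967321325183598 [-0.21411082 -0.38548591  0.72017376] [ 5.64715810e-01  4.40953632e-01  2.32625352e-01  1.36122665e+00
 -5.16989193e-04  5.55661604e-01]
```

View pics/w4.png

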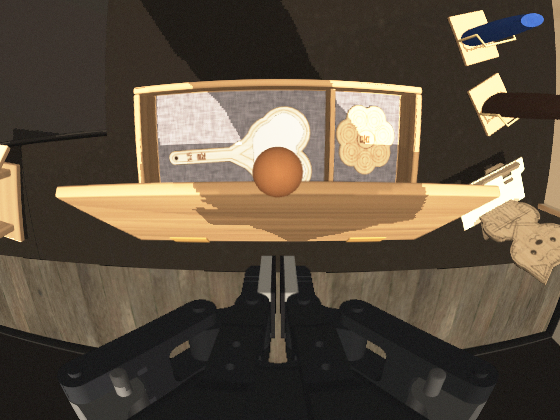

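The knob has slipped out of the fingertips at roughly 65–70°, because the grip was too shallow: knob at (277,172), fingers behind the lid. I'll see where the lid settles and then regrip deeper. The hand mirror is visible with its handle left at (175,157) and head at (280,135), and the pocket mirror is in its compartment.

jog_arm:
  fingers: [0.2,0.2,0.2,0.2]
  xyz:
    - [0,0,3]
    - [0,0,1]
    - [0,0,0]
    - [0,0,0]
  rot:
    - [0,0,0]
    - [0,0,0]
    - [0,0,0]
    - [0,0,0]

```text
time: 5.28
tcp_pos: [0.5378, 0.3418, 0.2497]
tcp_rot: [0.538, 1.567, 0.548]
contact_force: [0.3, 0.1, -0.4]
opening: 0.567
```

```bash
python3 - <<'E'
from h import *
s=observe();print(s['tcp_pos'],s['opening'],s['contact_force'],s['q'])
snap('wrist','w5.png'); 
E
```

```text
[0.53783123 0.34181836 0.24971146] 0.567182366349883 [ 0.27811543  0.07479647 -0.44959335] [ 5.66178784e-01  4.31307139e-01  3.18469093e-01  1.45466214e+00
 -6.07743670e-05  5.56351202e-01]
```

View pics/w5.png

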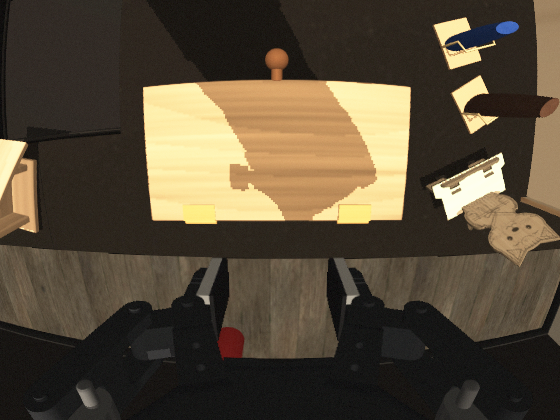

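The lid fell shut, with the knob at (277,60). I'll go back to the knob and grip deeper.

jog_arm:
  fingers: [0.2,0.2,0.2,0.2,0.2,0.2,0.2]
  xyz:
    - [-3.4,0,-1]
    - [-3.4,0,-3]
    - [-3.4,0,-4]
    - [-3.2,0,-4]
    - [0,0,-3]
    - [0,0,-3]
    - [0,0,0]
  rot:
    - [0,0,0]
    - [0,0,0]
    - [0,0,0]
    - [0,0,0]
    - [0,0,0]
    - [0,0,0]
    - [0,0,0]

```text
time: 5.92
tcp_pos: [0.4155, 0.3391, 0.0809]
tcp_rot: [-2.459, 1.562, -2.448]
contact_force: [-0.6, -0.4, -0.3]
opening: 0.599
```

```bash
python3 - <<'E'
from h import *
np.set_printoptions(precision=4,suppress=True)
c=snap('wrist','w6.png')
s=observe();print(s['tcp_pos'],s['opening'],s['contact_force']);print(toolR().as_matrix())
h=cv2.cvtColor(c['img'],cv2.COLOR_RGB2HSV)
m=((h[...,0]<16)&(h[...,1]>120)&(h[...,2]>100)).astype(np.uint8)
n,l,st,ce=cv2.connectedComponentsWithStats(m);i=1+np.argmax(st[1:,4]);print(st[i],ce[i])
E
```

```text
[0.4169 0.34   0.0836] 0.5953462109136421 [ 0.2978 -0.4127  0.2833]
[[-0.0047 -0.0104  0.9999]
 [-0.0039  0.9999  0.0104]
 [-1.     -0.0039 -0.0048]]
[   68   216   423    84 10098] [288.1999 254.7467]
```

View pics/w6.png

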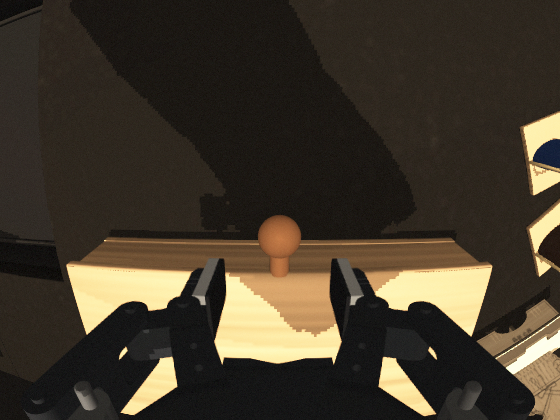

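jog_arm:
  fingers: [0.2,0.2,0.2,0.2]
  xyz:
    - [-1.25,0,0]
    - [0,0,-2.2]
    - [0,0,-2]
    - [0,0,0]
  rot:
    - [0,0,0]
    - [0,0,0]
    - [0,0,0]
    - [0,0,0]

```text
time: 6.3
tcp_pos: [0.4057, 0.341, 0.0431]
tcp_rot: [-2.476, 1.569, -2.466]
contact_force: [-0.1, -0.7, -0.4]
opening: 0.601
```

jog_arm:
  fingers: [-0.1,-0.5,-1,-1,-1,-1,-1,-1]
  xyz:
    - [0,0,0]
    - [0,0,0]
    - [0,0,0]
    - [0,0,0]
    - [0,0,0]
    - [0,0,0]
    - [0,0,0]
    - [0,0,0]
  rot:
    - [0,0,0]
    - [0,0,0]
    - [0,0,0]
    - [0,0,0]
    - [0,0,0]
    - [0,0,0]
    - [0,0,0]
    - [0,0,0]

```text
time: 6.97
tcp_pos: [0.4075, 0.3399, 0.0462]
tcp_rot: [-0.871, 1.567, -0.862]
contact_force: [-0.9, -11.6, 10.8]
opening: 0.238
```

```bash
python3 - <<'E'
from h import *
np.set_printoptions(precision=4,suppress=True)
c=snap('wrist','w7.png')
s=observe();print(s['tcp_pos'],s['opening'],s['contact_force'])
E
```

```text
[0.4075 0.34   0.0462] 0.24032570960193197 [ -1.9441 -11.8036  10.3121]
```

View pics/w7.png

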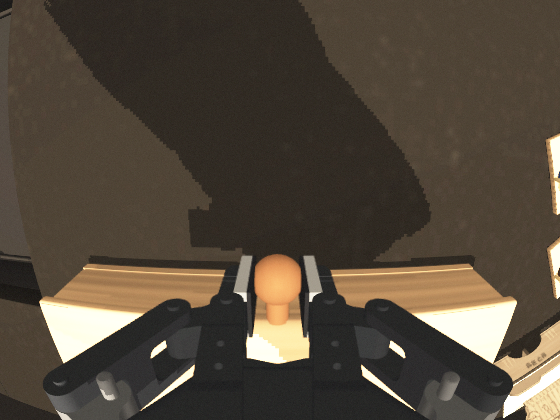

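jog_arm:
  fingers: [0,0.2,0.2,0.2,-0.1,-0.5,-1,-1,-1,-1]
  xyz:
    - [0,0,0]
    - [0,0,0]
    - [0,0,-0.7]
    - [0,0,0]
    - [0,0,0]
    - [0,0,0]
    - [0,0,0]
    - [0,0,0]
    - [0,0,0]
    - [0,0,0]
  rot:
    - [0,0,0]
    - [0,0,0]
    - [0,0,0]
    - [0,0,0]
    - [0,0,0]
    - [0,0,0]
    - [0,0,0]
    - [0,0,0]
    - [0,0,0]
    - [0,0,0]

```text
time: 7.85
tcp_pos: [0.4068, 0.3399, 0.0372]
tcp_rot: [-1.522, 1.567, -1.512]
contact_force: [0.0, -8.7, 6.7]
opening: 0.248
```

```bash
python3 - <<'E'
from h import *
np.set_printoptions(precision=4,suppress=True)
c=snap('wrist','w8.png')
s=observe();print(s['tcp_pos'],s['opening'],s['contact_force'])
E
```

```text
[0.4068 0.3398 0.0371] 0.2467094564240775 [ 0.1181 -9.1975  6.6816]
```

View pics/w8.png

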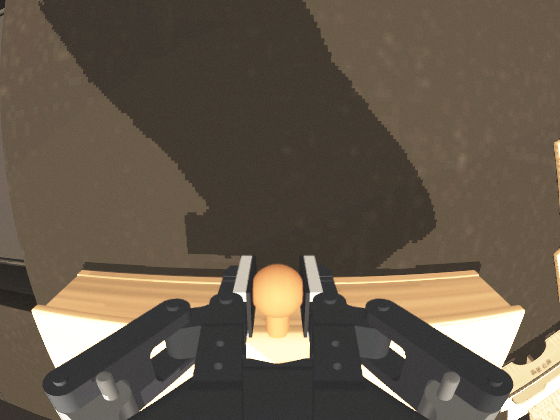

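```bash
python3 - <<'E'
import numpy as np
H=np.array([0.577,0.052]);r=np.hypot(.1725,.0047);a0=np.arctan2(.0047,.1725)
prev=None
for t in range(0,109,4):
    th=np.radians(t)
    p=H+r*np.array([-np.cos(th+a0),np.sin(th+a0)])
    if prev is not None: print(t,np.round((p-prev)*100,2),'tcp',(p+[.0025,-.02]).round(4))
    prev=p
E
```

```text
4 [0.07 1.2 ] tcp [0.4077 0.0487]
8 [0.16 1.19] tcp [0.4093 0.0607]
12 [0.24 1.18] tcp [0.4117 0.0725]
16 [0.32 1.16] tcp [0.415  0.0841]
20 [0.4  1.13] tcp [0.419  0.0954]
24 [0.48 1.1 ] tcp [0.4238 0.1065]
28 [0.56 1.07] tcp [0.4294 0.1171]
32 [0.63 1.03] tcp [0.4357 0.1274]
36 [0.7  0.98] tcp [0.4427 0.1372]
40 [0.77 0.93] tcp [0.4504 0.1465]
44 [0.83 0.87] tcp [0.4587 0.1552]
48 [0.89 0.81] tcp [0.4676 0.1633]
52 [0.94 0.75] tcp [0.477  0.1708]
56 [0.99 0.68] tcp [0.4869 0.1776]
60 [1.04 0.61] tcp [0.4973 0.1837]
64 [1.08 0.54] tcp [0.5081 0.1891]
68 [1.11 0.46] tcp [0.5192 0.1937]
72 [1.14 0.38] tcp [0.5307 0.1975]
76 [1.17 0.3 ] tcp [0.5423 0.2005]
80 [1.18 0.22] tcp [0.5542 0.2027]
84 [1.2  0.14] tcp [0.5661 0.204 ]
88 [1.2  0.05] tcp [0.5782 0.2046]
92 [ 1.2  -0.03] tcp [0.5902 0.2042]
96 [ 1.2  -0.12] tcp [0.6022 0.2031]
100 [ 1.19 -0.2 ] tcp [0.6141 0.2011]
104 [ 1.17 -0.28] tcp [0.6258 0.1982]
108 [ 1.15 -0.36] tcp [0.6373 0.1946]
```

jog_arm:
  fingers: [-1,-1,-1,-1,-1,-1]
  xyz:
    - [0.07,-0.1,1.2]
    - [0.16,0,1.2]
    - [0.23,0,1.18]
    - [0.31,0,1.16]
    - [0.4,0,1.14]
    - [0,0,0]
  rot:
    - [0,0,0]
    - [0,0,0]
    - [0,0,0]
    - [0,0,0]
    - [0,0,0]
    - [0,0,0]

```text
time: 8.4
tcp_pos: [0.419, 0.3399, 0.0971]
tcp_rot: [-1.079, 1.57, -1.07]
contact_force: [-1.0, -3.1, -2.2]
opening: 0.243
```

```bash
python3 - <<'E'
from h import *
np.set_printoptions(precision=4,suppress=True)
s=observe();print(s['tcp_pos'],s['opening'],s['contact_force'])
E
```

```text
[0.419  0.3399 0.0971] 0.24342932659399114 [-0.9888 -3.0575 -2.1737]
```

On track. Next is 20° to 52°.

jog_arm:
  fingers: [-1,-1,-1,-1,-1,-1,-1,-1,-1]
  xyz:
    - [0.48,0,1.1]
    - [0.56,0,1.07]
    - [0.63,0,1.03]
    - [0.7,0,0.98]
    - [0.77,0,0.93]
    - [0.83,0,0.87]
    - [0.89,0,0.81]
    - [0.94,0,0.75]
    - [0,0,0]
  rot:
    - [0,0,0]
    - [0,0,0]
    - [0,0,0]
    - [0,0,0]
    - [0,0,0]
    - [0,0,0]
    - [0,0,0]
    - [0,0,0]
    - [0,0,0]

```text
time: 9.15
tcp_pos: [0.4776, 0.3405, 0.1717]
tcp_rot: [-0.185, 1.571, -0.175]
contact_force: [-3.0, -1.0, -0.2]
opening: 0.248
```

```bash
python3 - <<'E'
from h import *
np.set_printoptions(precision=4,suppress=True)
s=observe();print(s['tcp_pos'],s['opening'],s['contact_force'])
snap('wrist','w9.png')
E
```

```text
[0.4776 0.3405 0.1717] 0.2476929752409395 [-3.0175 -0.9827 -0.2442]
```

View pics/w9.png

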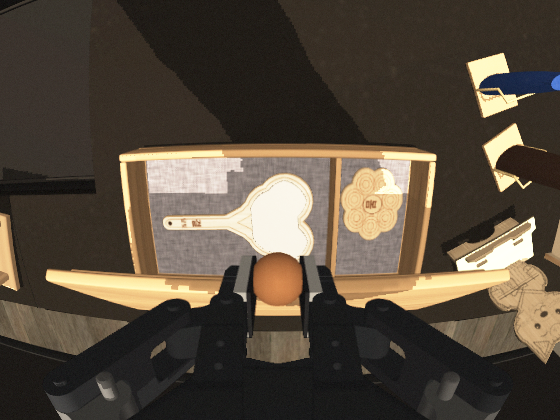

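Still well held: ball at (278,280) between the pads. The mirror is visible too, handle tip at (165,223) and head toward +y. Continuing.

jog_arm:
  fingers: [-1,-1,-1,-1,-1,-1,-1,-1,-1,-1]
  xyz:
    - [0.99,0,0.68]
    - [1.04,0,0.61]
    - [1.08,0,0.54]
    - [1.11,0,0.46]
    - [1.14,0,0.38]
    - [1.17,0,0.3]
    - [1.18,0,0.22]
    - [1.2,0,0.14]
    - [1.2,0,0.05]
    - [1.2,0,-0.03]
  rot:
    - [0,0,0]
    - [0,0,0]
    - [0,0,0]
    - [0,0,0]
    - [0,0,0]
    - [0,0,0]
    - [0,0,0]
    - [0,0,0]
    - [0,0,0]
    - [0,0,0]

```text
time: 10.03
tcp_pos: [0.5899, 0.341, 0.2043]
tcp_rot: [0.754, 1.571, 0.764]
contact_force: [-1.0, 0.8, 0.6]
opening: -0.0
```

```bash
python3 - <<'E'
from h import *
np.set_printoptions(precision=4,suppress=True)
s=observe();print(s['tcp_pos'],s['opening'],s['contact_force'])
E
```

```text
[0.5899 0.341  0.2043] -0.00041572858074902653 [-0.9926  0.8382  0.5563]
```

```bash
python3 - <<'E'
from h import *
snap('wrist','w10.png')
E
```

```text
(no output)
```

View pics/w10.png

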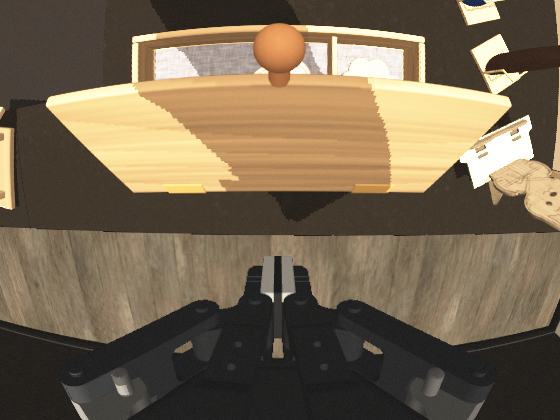

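The knob slipped again. I think the fingertip corner wedged against the lid edge, since the knob is only about 20 mm from it. I'll retry at a depth between the two and check more often.

jog_arm:
  fingers: [0.2,0.2,0.2,0.2,0.2,0.2,0.2,0.2,0.2]
  xyz:
    - [-2,0,1]
    - [-4,0,0]
    - [-4,0,-1]
    - [-4,0,-3]
    - [-4,0,-3]
    - [-1,0,-2]
    - [0,0,-2]
    - [0,0,0]
    - [0,0,0]
  rot:
    - [0,0,0]
    - [0,0,0]
    - [0,0,0]
    - [0,0,0]
    - [0,0,0]
    - [0,0,0]
    - [0,0,0]
    - [0,0,0]
    - [0,0,0]

```text
time: 10.83
tcp_pos: [0.4121, 0.3404, 0.1143]
tcp_rot: [-2.424, 1.569, -2.413]
contact_force: [-0.4, -0.1, 0.3]
opening: 0.6
```

```bash
python3 - <<'E'
from h import *
np.set_printoptions(precision=4,suppress=True)
snap('wrist','w11.png')
s=observe();print(s['tcp_pos'],s['opening'],s['contact_force']);print(toolR().as_matrix())
E
```

```text
[0.4131 0.3408 0.1153] 0.5988168708208568 [0.1931 0.0187 1.0293]
[[ 0.0004 -0.01    0.9999]
 [ 0.0002  0.9999  0.01  ]
 [-1.      0.0002  0.0004]]
```

View pics/w11.png

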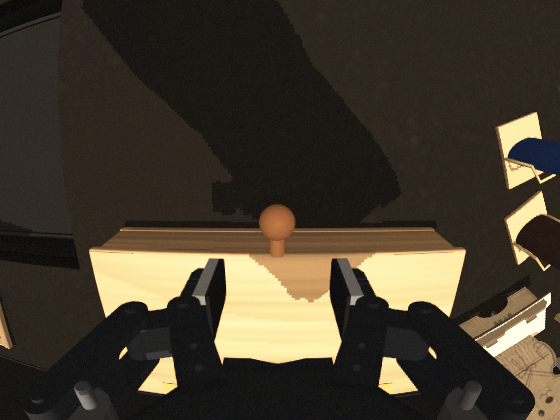

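jog_arm:
  fingers: [0.2,0.2,0.2,0.2,0.2]
  xyz:
    - [-1.0,-0.1,-2]
    - [0,0,-3]
    - [0,0,-2.6]
    - [0,0,0]
    - [0,0,0]
  rot:
    - [0,0,0]
    - [0,0,0]
    - [0,0,0]
    - [0,0,0]
    - [0,0,0]

```text
time: 11.3
tcp_pos: [0.4033, 0.3395, 0.0391]
tcp_rot: [-2.347, 1.57, -2.337]
contact_force: [0.0, 0.3, 0.8]
opening: 0.604
```

jog_arm:
  fingers: [0,-0.4,-0.7,-1,-1,-1,-1]
  xyz:
    - [0,0,0]
    - [0,0,0]
    - [0,0,0]
    - [0,0,0]
    - [0,0,0]
    - [0,0,0]
    - [0,0,0]
  rot:
    - [0,0,0]
    - [0,0,0]
    - [0,0,0]
    - [0,0,0]
    - [0,0,0]
    - [0,0,0]
    - [0,0,0]

```text
time: 11.88
tcp_pos: [0.4043, 0.3398, 0.0407]
tcp_rot: [0.266, 1.568, 0.276]
contact_force: [0.4, -3.7, 9.2]
opening: 0.241
```

```bash
python3 - <<'E'
from h import *
np.set_printoptions(precision=4,suppress=True)
snap('wrist','w12.png')
s=observe();print(s['tcp_pos'],s['opening'],s['contact_force'])
E
```

```text
[0.4043 0.3398 0.0407] 0.24771818350693708 [ 0.2444 -4.6334  9.1767]
```

View pics/w12.png

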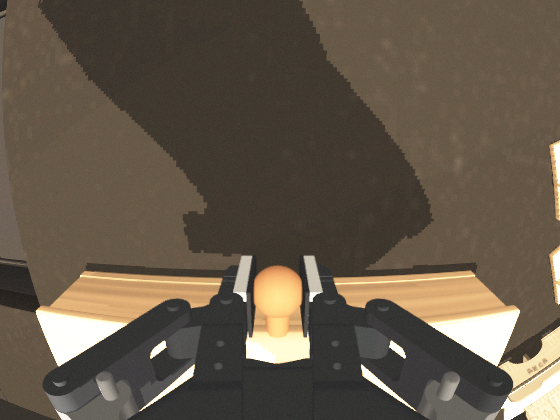

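jog_arm:
  fingers: [-1,-1,-1,-1,-1,-1,-1,-1,-1,-1]
  xyz:
    - [0.07,0,1.2]
    - [0.16,0,1.2]
    - [0.23,0,1.18]
    - [0.31,0,1.16]
    - [0.4,0,1.14]
    - [0.48,0,1.1]
    - [0.56,0,1.07]
    - [0.63,0,1.03]
    - [0.7,0,0.98]
    - [0.77,0,0.93]
  rot:
    - [0,0,0]
    - [0,0,0]
    - [0,0,0]
    - [0,0,0]
    - [0,0,0]
    - [0,0,0]
    - [0,0,0]
    - [0,0,0]
    - [0,0,0]
    - [0,0,0]

```text
time: 12.77
tcp_pos: [0.4471, 0.3402, 0.1502]
tcp_rot: [0.726, 1.568, 0.736]
contact_force: [2.8, 3.5, -6.0]
opening: 0.238
```

jog_arm:
  fingers: [-1,-1,-1,-1]
  xyz:
    - [0.83,0,0.87]
    - [0.89,0,0.81]
    - [0.94,0,0.75]
    - [0,0,0]
  rot:
    - [0,0,0]
    - [0,0,0]
    - [0,0,0]
    - [0,0,0]

```text
time: 13.1
tcp_pos: [0.4763, 0.3404, 0.1746]
tcp_rot: [0.364, 1.565, 0.372]
contact_force: [7.9, 3.7, -12.6]
opening: 0.241
```

```bash
python3 - <<'E'
from h import *
np.set_printoptions(precision=4,suppress=True)
snap('wrist','w13.png')
s=observe();print(s['tcp_pos'],s['opening'],s['contact_force'])
E
```

```text
[0.4755 0.3404 0.1739] 0.24151434087049364 [  8.4261   4.5295 -12.6228]
```

View pics/w13.png

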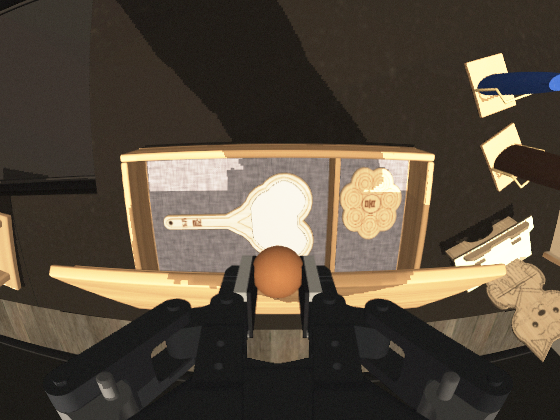

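```bash
cat >> h.py <<'E'
def knob(c):
    h=cv2.cvtColor(c['img'],cv2.COLOR_RGB2HSV)
    m=((h[...,0]<14)&(h[...,1]>150)&(h[...,2]>80)).astype(np.uint8)
    m[:,:240]=0;m[:,320:]=0
    m=cv2.morphologyEx(m,cv2.MORPH_OPEN,np.ones((15,15),np.uint8))
    ys,xs=np.nonzero(m);
    if len(ys)==0: return None
    (u,v),r=cv2.minEnclosingCircle(np.stack([xs,ys],1).astype(np.float32))
    o,d=fray(c,u,v)
    H=np.array([.577,.052]);rr=.17256
    a=np.array([d[0],d[2]]);b=np.array([o[0],o[2]])-H
    t=np.roots([a@a,2*a@b,b@b-rr**2]);t=t[np.isreal(t)].real
    P=[o+d*k for k in t]
    return (u,v,r),[(p,np.degrees(np.arctan2(p[2]-.052,.577-p[0]))-1.56) for p in P]
E
python3 - <<'E'
from h import *
np.set_printoptions(precision=4,suppress=True)
c=read_camera('wrist');print(knob(c))
s=observe();print(s['tcp_pos'],s['opening'],s['contact_force'])
p=s['tcp_pos']; print('tcp ang/r',np.hypot(.577-p[0],p[2]-.052))
cc=c['R']@p+c['t'];print(cc)
E
```

```text
((277.5416564941406, 271.5694580078125, 26.2395076751709), [(array([ 0.6258,  0.3425, -0.1135]), np.float64(-107.97129688767907)), (array([0.4678, 0.3405, 0.1856]), np.float64(49.16392457200819))])
[0.475  0.3404 0.1736] 0.23616655271642112 [  7.576    4.6766 -12.8658]
tcp ang/r 0.15865972533458403
[-0.0001  0.0302  0.1578]
```

Knob and wrist measurements show the ball has slipped 7 mm toward −x in the pads, out of an 11 mm half-width, while turning between them. I'll lower the lid under control. Then I'll regrip with the tool pre-tilted and turn it with the lid, so the ball turns less between the fingers.

jog_arm:
  fingers: [-1,-1,-1,-1,-1]
  xyz:
    - [-1.6,0,-1.8]
    - [-1.5,0,-1.9]
    - [-1.2,0,-2.1]
    - [-1,0,-2.2]
    - [0,0,0]
  rot:
    - [0,0,0]
    - [0,0,0]
    - [0,0,0]
    - [0,0,0]
    - [0,0,0]

```text
time: 13.62
tcp_pos: [0.4146, 0.3397, 0.0906]
tcp_rot: [3.017, 1.563, 3.03]
contact_force: [-17.2, 3.9, 4.5]
opening: 0.233
```

```bash
python3 - <<'E'
from h import *
np.set_printoptions(precision=4,suppress=True)
c=read_camera('wrist');print(knob(c))
s=observe();print(s['tcp_pos'],s['opening'],s['contact_force'])
E
```

```text
((277.5, 284.7166748046875, 31.198331832885742), [(array([ 0.5371,  0.3418, -0.1159]), np.float64(-78.18589848331168)), (array([0.4126, 0.3399, 0.1044]), np.float64(16.129696090305437))])
[0.4148 0.3398 0.0919] 0.2378255677103054 [-17.159    3.2801   5.1588]
```

jog_arm:
  fingers: [-0.2,0.2,0.2,0.2,0.2,0.2,0.2,0.2]
  xyz:
    - [0,0,0]
    - [0,0,0]
    - [-1,0,2]
    - [-1,0,1]
    - [-1,0,0]
    - [-1,0,0]
    - [0,0,0]
    - [0,0,0]
  rot:
    - [0,0,0]
    - [0,0,0]
    - [0,-7,0]
    - [0,-7,0]
    - [0,-7,0]
    - [0,-7,0]
    - [0,-7,0]
    - [0,0,0]

```text
time: 14.33
tcp_pos: [0.3767, 0.3373, 0.1217]
tcp_rot: [-0.015, 0.956, -0.001]
contact_force: [-0.5, -0.7, -2.0]
opening: 0.601
```

```bash
python3 - <<'E'
from h import *
np.set_printoptions(precision=4,suppress=True)
c=snap('wrist','w14.png');print(knob(c))
s=observe();print(s['tcp_pos'],s['opening'],s['contact_force'],s['q']);print(toolR().as_matrix())
(u,v,r),_=knob(c);print(fonz(c,u,v,.057))
E
```

```text
None
[0.3776 0.339  0.1224] 0.6008668736534267 [0.2534 0.6458 0.3518] [ 1.0334  0.0844 -0.6957  0.4466 -0.514   0.9285]
[[ 0.5727 -0.0114  0.8197]
 [ 0.0007  0.9999  0.0135]
 [-0.8198 -0.0072  0.5727]]Traceback (most recent call last):
  File "<stdin>", line 5, in <module>
TypeError: cannot unpack non-iterable NoneType object
```

View pics/w14.png

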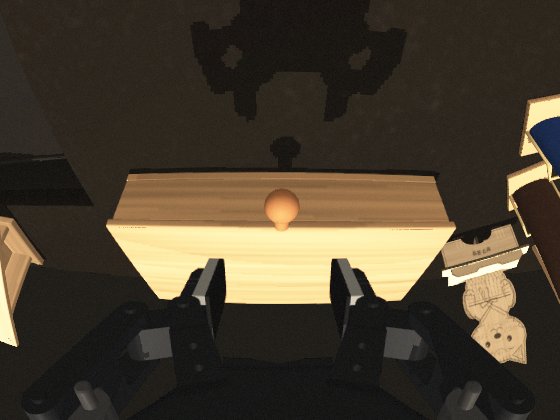

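jog_arm:
  fingers: [0.2,0.2,0.2,0.2,0.2]
  xyz:
    - [0.8,0.1,-2.6]
    - [1.2,0,-2.6]
    - [1.4,0,-2.7]
    - [0,0,0]
    - [0,0,0]
  rot:
    - [0,0,0]
    - [0,0,0]
    - [0,0,0]
    - [0,0,0]
    - [0,0,0]

```text
time: 14.8
tcp_pos: [0.4151, 0.3403, 0.0432]
tcp_rot: [-0.012, 0.963, -0.005]
contact_force: [0.2, -0.2, 0.6]
opening: 0.603
```

```bash
python3 - <<'E'
from h import *
np.set_printoptions(precision=4,suppress=True)
c=snap('wrist','w15.png')
s=observe();print(s['tcp_pos'],s['opening'],s['contact_force'],s['q'])
E
```

```text
[0.415  0.3408 0.0443] 0.6010548937748806 [ 0.6387 -0.3339  0.6559] [ 0.959   0.244  -0.7813  0.1653 -0.4883  0.8554]
```

View pics/w15.png

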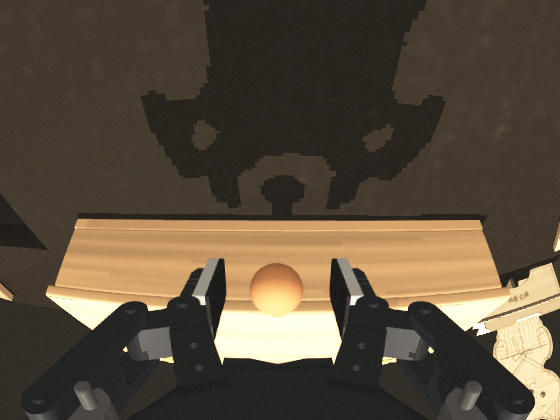

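jog_arm:
  fingers: [0.2,0,-0.4,-0.7,-1,-1,-1,-1]
  xyz:
    - [-0.35,0,-0.25]
    - [0,0,0]
    - [0,0,0]
    - [0,0,0]
    - [0,0,0]
    - [0,0,0]
    - [0,0,0]
    - [0,0,0]
  rot:
    - [0,0,0]
    - [0,0,0]
    - [0,0,0]
    - [0,0,0]
    - [0,0,0]
    - [0,0,0]
    - [0,0,0]
    - [0,0,0]

```text
time: 15.52
tcp_pos: [0.4101, 0.3398, 0.0426]
tcp_rot: [-0.012, 0.958, -0.002]
contact_force: [-7.9, -7.2, 13.5]
opening: 0.243
```

```bash
python3 - <<'E'
from h import *
np.set_printoptions(precision=4,suppress=True)
c=snap('wrist','w16.png')
s=observe();p=s['tcp_pos'];print(p,s['opening'],s['contact_force'],s['q'])
k=np.array([.404,.340,.057])
R=toolR().as_matrix();print('knob in tool',R.T@(k-p)*1000)
# plan
H=np.array([0.577,0.052]);r=np.hypot(.1725,.0047);a0=np.arctan2(.0047,.1725)
off=p[[0,2]]-k[[0,2]]
prev=None
for t in list(range(0,109,4)):
    th=np.radians(t);kn=H+r*np.array([-np.cos(th+a0),np.sin(th+a0)])
    al=np.radians(t*0.625)   # tool rotates 2.5 deg per 4 deg
    q=kn+np.array([[np.cos(al),np.sin(al)],[-np.sin(al),np.cos(al)]])@off
    if prev is not None: print(t,np.round((q-prev)*100,2),'tcp',q.round(4))
    prev=q
E
```

```text
[0.4101 0.3398 0.0426] 0.24240177729198362 [-6.5979 -6.3892 13.1105] [ 0.9689  0.2432 -0.7925  0.1572 -0.4945  0.8626]
knob in tool [-15.2901   0.1533   3.3088]
4 [0.01 1.18] tcp [0.4107 0.0541]
8 [0.09 1.17] tcp [0.4116 0.0658]
12 [0.18 1.16] tcp [0.4134 0.0774]
16 [0.26 1.14] tcp [0.416  0.0888]
20 [0.34 1.12] tcp [0.4193 0.1   ]
24 [0.41 1.09] tcp [0.4235 0.111 ]
28 [0.49 1.06] tcp [0.4284 0.1216]
32 [0.56 1.02] tcp [0.434  0.1318]
36 [0.63 0.98] tcp [0.4403 0.1416]
40 [0.7  0.93] tcp [0.4473 0.1508]
44 [0.76 0.88] tcp [0.4549 0.1596]
48 [0.82 0.82] tcp [0.4631 0.1678]
52 [0.88 0.76] tcp [0.4719 0.1754]
56 [0.93 0.69] tcp [0.4812 0.1823]
60 [0.97 0.63] tcp [0.4909 0.1886]
64 [1.01 0.55] tcp [0.501  0.1942]
68 [1.05 0.48] tcp [0.5115 0.199 ]
72 [1.08 0.41] tcp [0.5223 0.203 ]
76 [1.1  0.33] tcp [0.5333 0.2063]
80 [1.12 0.25] tcp [0.5445 0.2088]
84 [1.14 0.17] tcp [0.5559 0.2104]
88 [1.14 0.09] tcp [0.5674 0.2113]
92 [1.15 0.  ] tcp [0.5788 0.2114]
96 [ 1.14 -0.08] tcp [0.5903 0.2106]
100 [ 1.13 -0.16] tcp [0.6016 0.209 ]
104 [ 1.12 -0.24] tcp [0.6128 0.2066]
108 [ 1.1  -0.32] tcp [0.6238 0.2035]
```

View pics/w16.png

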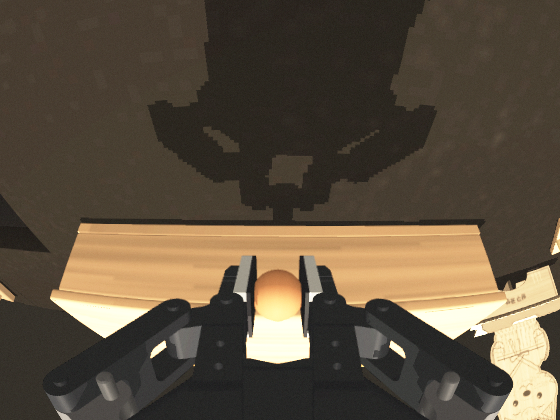

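jog_arm:
  fingers: [-1,-1,-1,-1,-1,-1,-1,-1,-1]
  xyz:
    - [-0.15,0,0.4]
    - [0.01,0,1.18]
    - [0.09,0,1.17]
    - [0.18,0,1.16]
    - [0.26,0,1.14]
    - [0.34,0,1.12]
    - [0.41,0,1.09]
    - [0.49,0,1.06]
    - [0,0,0]
  rot:
    - [0,0,0]
    - [0,2.5,0]
    - [0,2.5,0]
    - [0,2.5,0]
    - [0,2.5,0]
    - [0,2.5,0]
    - [0,2.5,0]
    - [0,2.5,0]
    - [0,0,0]

```text
time: 16.32
tcp_pos: [0.428, 0.34, 0.127]
tcp_rot: [-0.01, 1.266, -0.002]
contact_force: [-9.0, -1.8, 0.8]
opening: 0.24
```

```bash
cat > st.py <<'E'
from h import *
np.set_printoptions(precision=4,suppress=True)
c=read_camera('wrist');k=knob(c)
s=observe();p=s['tcp_pos'];print(p,s['opening'],s['contact_force'],s['q'])
R=toolR(s).as_matrix();print('tilt',np.degrees(np.arcsin(R[0,0])))
if k:
    for P,a in k[1]: print(k[0],P,'lid',a,'knob in tool',R.T@(P-p)*1000)
cv2.imwrite('pics/last.png',c['img'][:,:,::-1])
E
python3 st.py
```

```text
[0.4272 0.3399 0.1259] 0.236161936346758 [ 1.7198 -1.8894 -7.6422] [ 0.7931  0.1872 -0.4141  0.7522 -0.2165  0.7611]
tilt 17.508839127175783
(277.0, 278.0, 11.401854515075684) [ 0.6641  0.3406 -0.097 ] lid -121.87099666169773 knob in tool [283.7961  -0.4913 158.8481]
(277.0, 278.0, 11.401854515075684) [0.4245 0.3399 0.1327] lid 26.319034723990026 knob in tool [-7.3153 -0.0554 -0.5802]
```

View pics/last.png

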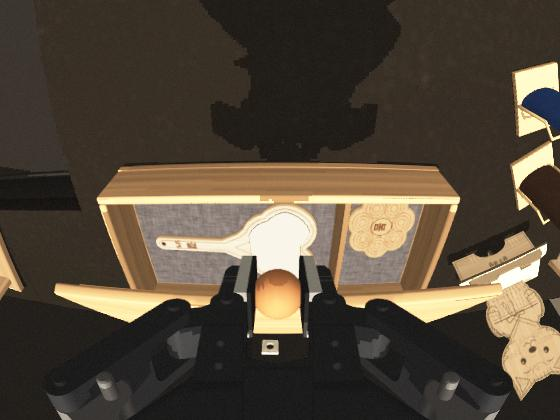

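The ball is still at (278,294), so it hasn't slipped. Continuing.

jog_arm:
  fingers: [-1,-1,-1,-1,-1,-1,-1]
  xyz:
    - [0.56,0,1.02]
    - [0.63,0,0.98]
    - [0.7,0,0.93]
    - [0.76,0,0.88]
    - [0.82,0,0.82]
    - [0.88,0,0.76]
    - [0,0,0]
  rot:
    - [0,2.5,0]
    - [0,2.5,0]
    - [0,2.5,0]
    - [0,2.5,0]
    - [0,2.5,0]
    - [0,2.5,0]
    - [0,0,0]

```text
time: 16.95
tcp_pos: [0.4722, 0.3405, 0.1794]
tcp_rot: [-0.016, 1.528, -0.008]
contact_force: [3.7, -1.3, -10.1]
opening: 0.239
```

```bash
python3 st.py
```

```text
[0.471  0.3405 0.1787] 0.24348920581322145 [-0.8135 -2.2392 -8.4279] [ 0.6397  0.3292 -0.0219  1.185  -0.0262  0.6302]
tilt 2.4909660032715855
(277.1111145019531, 290.8888854980469, 25.45642852783203) [ 0.6645  0.3416 -0.0967] lid -122.03105990317445 knob in tool [283.6005  -0.3866 181.3151]
(277.1111145019531, 290.8888854980469, 25.45642852783203) [0.4744 0.3404 0.1907] lid 51.95534186571083 knob in tool [-11.858   -0.0706   3.873 ]
```

View pics/last.png

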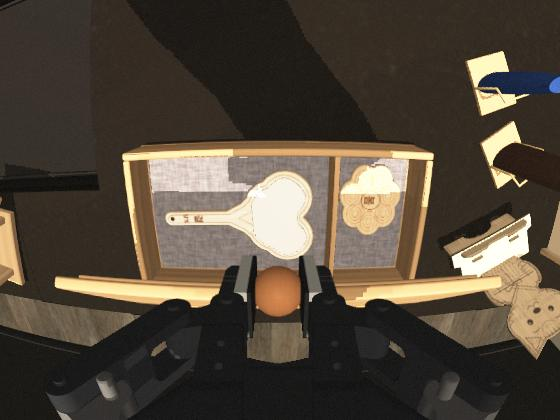

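Holding: ball at (277,291), lateral offset unchanged, and the lid at 52°. I'll press in about 3 mm while continuing.

jog_arm:
  fingers: [-1,-1,-1,-1,-1,-1,-1]
  xyz:
    - [0.93,0,0.5]
    - [0.97,0,0.45]
    - [1.01,0,0.5]
    - [1.05,0,0.48]
    - [1.08,0,0.41]
    - [1.1,0,0.33]
    - [0,0,0]
  rot:
    - [0,2.5,0]
    - [0,2.5,0]
    - [0,2.5,0]
    - [0,2.5,0]
    - [0,2.5,0]
    - [0,2.5,0]
    - [0,0,0]

```text
time: 17.58
tcp_pos: [0.5324, 0.3411, 0.2064]
tcp_rot: [3.125, 1.351, 3.135]
contact_force: [-2.2, -2.1, 15.6]
opening: 0.243
```

```bash
python3 st.py
```

```text
[0.5319 0.3411 0.2064] 0.23711425594613214 [-2.603  -1.9531 10.5258] [0.5178 0.5905 0.4561 1.6259 0.108  0.4972]
tilt -12.480764619654494
(277.553955078125, 282.89569091796875, 26.111663818359375) [ 0.6339  0.3437 -0.1109] lid -110.82580867366315 knob in tool [287.72     0.6046 168.179 ]
(277.553955078125, 282.89569091796875, 26.111663818359375) [0.5331 0.3413 0.2189] lid 73.70636762638864 knob in tool [-12.4823   0.1963  -1.5447]
```

View pics/last.png

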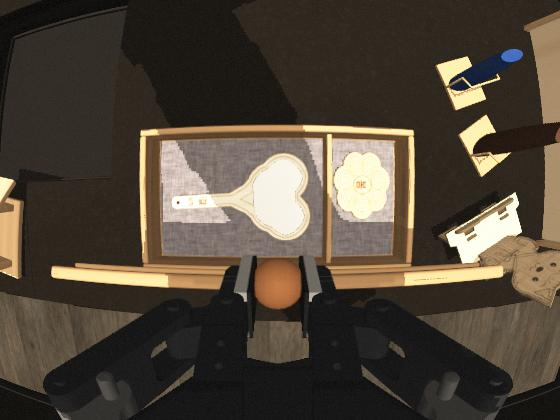

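```bash
python3 - <<'E'
from h import *
H=np.array([0.577,0.052]);r=.17256;a0=np.radians(1.56)
kn0=np.array([.5331,.2189]);off=np.array([.5319,.2064])-kn0
prev=None
for i in range(0,10):
    t=73.7+4*i;th=np.radians(t)+a0;kn=H+r*np.array([-np.cos(th),np.sin(th)])
    al=np.radians(4*i);q=kn+np.array([[np.cos(al),np.sin(al)],[-np.sin(al),np.cos(al)]])@off
    if prev is not None: print(t,np.round((q-prev)*100,2),q)
    prev=q
E
```

```text
77.7 [1.09 0.28] [0.54277397 0.20915141]
81.7 [1.1 0.2] [0.55381967 0.21115609]
85.7 [1.12 0.12] [0.5649783  0.21238537]
89.7 [1.12 0.04] [0.57619551 0.21283327]
93.7 [ 1.12 -0.03] [0.58741663 0.21249761]
97.7 [ 1.12 -0.11] [0.598587   0.21138002]
101.7 [ 1.11 -0.19] [0.6096522  0.20948594]
105.7 [ 1.09 -0.27] [0.62055833 0.20682461]
109.7 [ 1.07 -0.34] [0.63125224 0.20340899]
```

jog_arm:
  fingers: [-1,-1,-1,-1]
  xyz:
    - [1.05,0,0.4]
    - [1.1,0,0.28]
    - [1.1,0,0.12]
    - [1.1,0,0.04]
  rot:
    - [0,4,0]
    - [0,4,0]
    - [0,4,0]
    - [0,4,0]

```text
time: 17.97
tcp_pos: [0.5715, 0.3415, 0.2155]
tcp_rot: [3.13, 1.094, 3.14]
contact_force: [1.2, 1.5, 15.7]
opening: 0.24
```

```bash
python3 st.py
```

```text
[0.5739 0.3416 0.2116] 0.23806825981890312 [ 1.9378  0.7349 -2.2639] [0.4448 0.9446 1.08   2.148  0.2015 0.3908]
tilt -27.661606836058475
(277.33978271484375, 286.228759765625, 25.397621154785156) [ 0.5946  0.3437 -0.1197] lid -97.41673503532124 knob in tool [283.8193   0.477  172.1592]
(277.33978271484375, 286.228759765625, 25.397621154785156) [0.5773 0.3416 0.2246] lid 88.53743184799887 knob in tool [-13.0195   0.0366  -2.9904]
```

View pics/last.png

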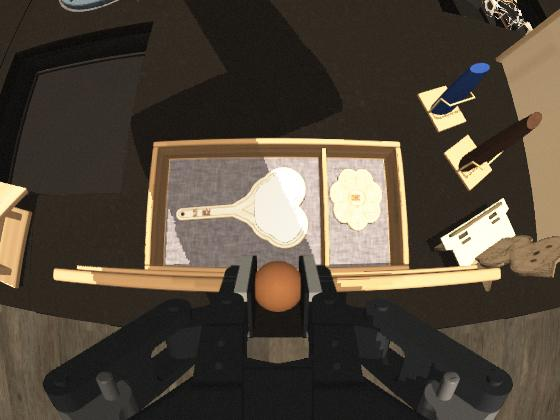

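At 88.5° and holding well (ball at 277,286). Joint 4 is near its range, so I'll do the last stretch without turning the tool.

jog_arm:
  fingers: [-1,-1,-1,-1]
  xyz:
    - [1.2,0,0]
    - [1.2,0,-0.08]
    - [1.2,0,-0.16]
    - [0.6,0,-0.1]
  rot:
    - [0,0,0]
    - [0,0,0]
    - [0,0,0]
    - [0,0,0]

```text
time: 18.35
tcp_pos: [0.6063, 0.3416, 0.2038]
tcp_rot: [3.111, 1.106, 3.12]
contact_force: [1.8, 21.2, 10.6]
opening: 0.238
```

```bash
python3 st.py
```

```text
[0.6061 0.3416 0.204 ] 0.2408019111243274 [-0.5891 17.3229 -5.5207] [0.4274 1.0587 1.3267 2.2634 0.1957 0.3751]
tilt -26.63877139346901
(278.5, 279.5, 27.10175895690918) [ 0.6224  0.3479 -0.1145] lid -106.81042943057817 knob in tool [277.3712   1.7503 157.4075]
(278.5, 279.5, 27.10175895690918) [0.6085 0.3419 0.2217] lid 98.94422721837793 knob in tool [-16.8923   0.5215  -5.7968]
```

View pics/last.png

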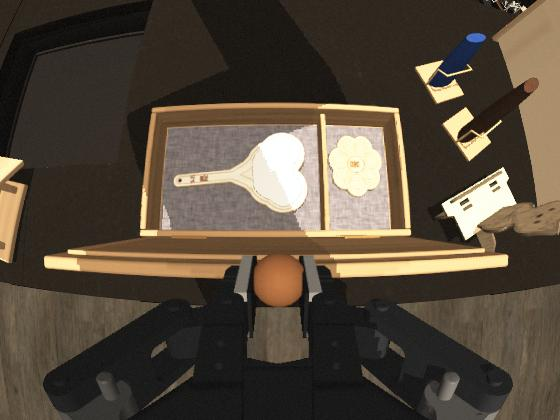

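jog_arm:
  fingers: [-1,-1,-1,-1]
  xyz:
    - [0.6,0.1,0]
    - [0.6,0.1,-0.1]
    - [0.6,0,-0.2]
    - [0,0,0]
  rot:
    - [0,-4,0]
    - [0,-4,0]
    - [0,-3,0]
    - [0,0,0]

```text
time: 18.73
tcp_pos: [0.621, 0.3419, 0.2026]
tcp_rot: [3.112, 1.287, 3.124]
contact_force: [-3.2, 9.4, -7.2]
opening: 0.24
```

```bash
python3 st.py
```

```text
[0.6208 0.3419 0.2029] 0.23599778319243947 [-1.9997  6.9467 -3.768 ] [0.4484 0.8426 0.9196 1.9047 0.1273 0.4197]
tilt -16.389099869319544
(277.8834228515625, 271.01226806640625, 27.101627349853516) [ 0.6773  0.3458 -0.0884] lid -127.11788604918651 knob in tool [263.4792   0.7441 136.4136]
(277.8834228515625, 271.01226806640625, 27.101627349853516) [0.6161 0.342  0.2201] lid 101.5232285867631 knob in tool [-15.1735   0.2581  -9.4379]
```

View pics/last.png

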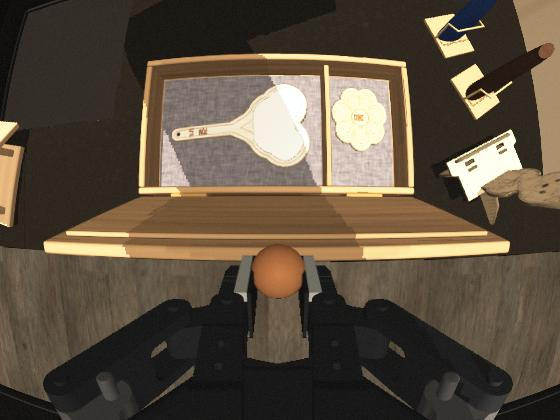

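Lid at about 101° by the measured knob. I'll release it and back off along the tool.

jog_arm:
  fingers: [-0.2,0.2,0.2,0.2,0.2,0.2]
  xyz:
    - [0,0,0]
    - [0,0,0]
    - [0.5,0,2]
    - [0.5,0,3]
    - [0,0,3]
    - [0,0,0]
  rot:
    - [0,0,0]
    - [0,0,0]
    - [0,0,0]
    - [0,0,0]
    - [0,-5,0]
    - [0,-5,0]

```text
time: 19.28
tcp_pos: [0.639, 0.3427, 0.2699]
tcp_rot: [3.112, 1.441, 3.121]
contact_force: [0.7, 1.0, 2.4]
opening: 0.598
```

```bash
python3 st.py; python3 - <<'E'
from h import *
import pickle
c=snap('side','side1.png');pickle.dump(c,open('side1.pkl','wb'))
E
```

```text
[0.6332 0.3411 0.2702] 0.6002105190935378 [-3.4185 -0.9921 -4.4906] [0.4689 0.7366 0.9105 1.8604 0.0593 0.455 ]
tilt -7.446258928117362
(276.2386474609375, 230.72691345214844, 18.23985481262207) [ 0.6959  0.3429 -0.0731] lid -135.11332026996584 knob in tool [332.2558   0.4484 106.6882]
(276.2386474609375, 230.72691345214844, 18.23985481262207) [0.6293 0.3422 0.2164] lid 106.09201216917604 knob in tool [53.8291  1.0193  3.1597]
```

View pics/last.png

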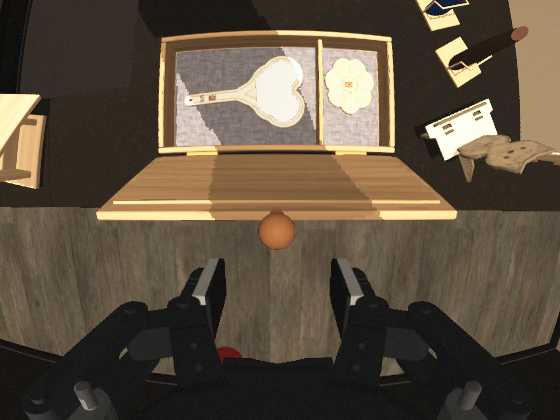

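View pics/side1.png

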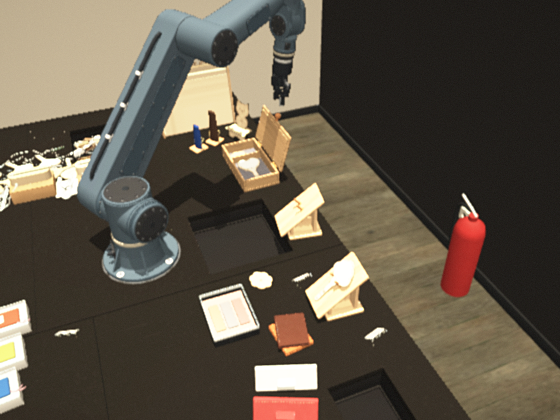

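The lid now rests at 106° (1.85 rad), on its stops. Next I'll move over the mirror and turn the jaws across its handle.

jog_arm:
  fingers: [0.2,0.2,0.2,0.2,0.2,0.2,0.2,0.2,0.2,0.2]
  xyz:
    - [-2,0,0]
    - [-2,-0.5,0]
    - [-2,-1,0]
    - [-2,-1,0]
    - [-2,-1,0]
    - [-2,-1,-1]
    - [-2,-1,-2]
    - [-2,-1,-2]
    - [0,0,-1]
    - [0,0,0]
  rot:
    - [0,-7.1,0]
    - [0,0,7]
    - [0,0,7]
    - [0,0,7]
    - [0,0,7]
    - [0,0,7]
    - [0,0,7]
    - [0,0,7]
    - [0,0,7]
    - [0,0,7]

```text
time: 20.22
tcp_pos: [0.483, 0.2755, 0.215]
tcp_rot: [3.065, 1.501, -2.101]
contact_force: [0.4, 0.8, 0.3]
opening: 0.598
```

jog_arm:
  fingers: [0.2,0.2,0.2,0.2,0.2]
  xyz:
    - [0,0,0]
    - [0,0,0]
    - [0,0,0]
    - [0,0,0]
    - [0,0,0]
  rot:
    - [0,0,7]
    - [0,0,7]
    - [0,0,7]
    - [0,0,6]
    - [0,0,0]

```text
time: 20.63
tcp_pos: [0.4851, 0.2769, 0.2169]
tcp_rot: [3.099, 1.504, -1.598]
contact_force: [1.1, 0.1, 0.8]
opening: 0.601
```

```bash
python3 - <<'E'
from h import *
import pickle
np.set_printoptions(precision=4,suppress=True)
c=snap('wrist','w20.png');pickle.dump(c,open('w20.pkl','wb'))
s=observe();print(s['tcp_pos'],s['opening'],s['contact_force'],s['q'],s['time']);print(toolR(s).as_matrix())
E
```

```text
[0.4851 0.2768 0.2168] 0.5977792829706567 [ 0.4691 -0.5246 -0.7121] [ 0.5492  0.3288  0.0751  1.3537 -0.0558 -1.0299] 20.6833
[[-0.002  -1.     -0.0094]
 [-0.0666 -0.0092  0.9977]
 [-0.9978  0.0027 -0.0666]]
```

View pics/w20.png

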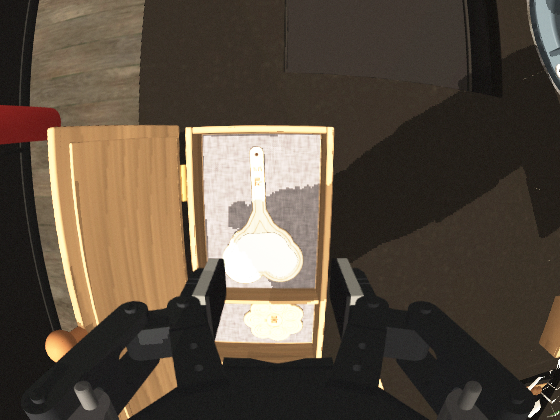

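```bash
python3 - <<'E'
import cv2
a=cv2.imread('pics/w20.png')
cv2.imwrite('pics/z20.png',cv2.resize(a[135:295,195:330],None,fx=4.5,fy=3.7,interpolation=cv2.INTER_CUBIC))
E
```

```text
(no output)
```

View pics/z20.png

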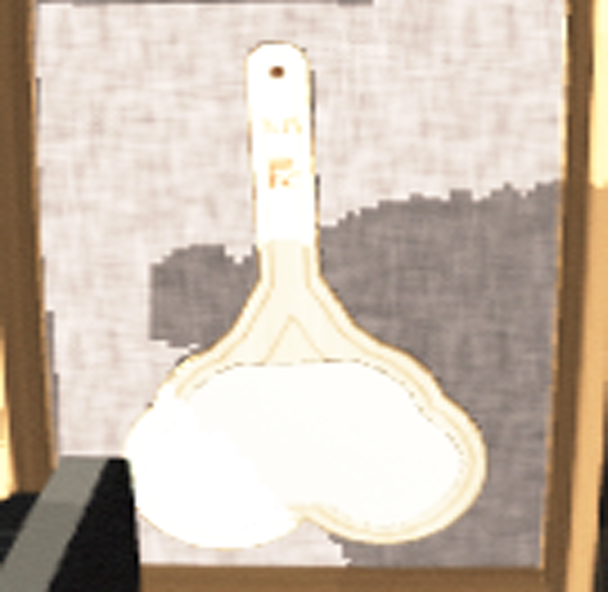

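```bash
python3 - <<'E'
from h import *
import pickle
np.set_printoptions(precision=4,suppress=True)
c=pickle.load(open('w20.pkl','rb'))
def u(p): return ((p[0]+.5)/4.5-.5+195,(p[1]+.5)/3.7-.5+135)
L=lambda p,z:fonz(c,*u(p),z)
tip=L((278,43),.0205);print('tip',tip)
A=(L((249,100),.022)+L((312,100),.022))/2;B=(L((258,230),.022)+L((319,230),.022))/2
print(A,B,'widths',np.linalg.norm(L((249,100),.022)-L((312,100),.022)),np.linalg.norm(L((258,230),.022)-L((319,230),.022)))
for z in(.028,):
  l=L((128,455),z-.005);r=L((487,465),z-.005);bt1=L((215,548),z-.005);bt2=L((382,543),z-.005);n=L((290,510),z-.0);print('head l r',l,r,np.linalg.norm(l-r),'bot',bt1,bt2)
d=(B-A)[:2];d/=np.linalg.norm(d)
# better axis: tip to head mid
M=(l+r)[:2]/2; d2=(M-A[:2]);d2/=np.linalg.norm(d2)
print('axis angles',np.degrees(np.arctan2(d[1],d[0])),np.degrees(np.arctan2(d2[1],d2[0])))
dd=d2
far=max((bt1[:2]-tip[:2])@dd,(bt2[:2]-tip[:2])@dd);print('length',far)
print('origin from tip',tip[:2]+.076*dd,'x of A,B',(A[:2]-tip[:2])@dd-.076,(B[:2]-tip[:2])@dd-.076)
n=L((5,300),.0);
E
```

```text
tip [0.5066 0.2224 0.0205]
[0.5058 0.2386 0.022 ] [0.5037 0.2762 0.022 ] widths 0.014732002963699085 0.01451519687163607
head l r [0.5441 0.3463 0.023 ] [0.4539 0.3479 0.023 ] 0.09012455507020407 bot [0.5227 0.3771 0.023 ] [0.4798 0.3745 0.023 ]
axis angles 93.1956942628627 93.57045929185749
length 0.15339473144508128
origin from tip [0.5018 0.2983] x of A,B -0.05980618998795719 -0.022160652376714995
```

The wrist picture shows the mirror with its handle tip at (257,148), handle along columns 257–259 and head at (262,258). From that, the origin is about (0.502, 0.298) with the axis at 93.4°. I'll grip near x = −24 mm, clear of the flare.

jog_arm:
  fingers: [0,0,-0.1,-0.1,-0.1,-0.1,-0.1]
  xyz:
    - [0.9,-0.2,-2]
    - [0.95,-0.05,-4]
    - [0,0,-4]
    - [0,0,-3]
    - [0,0,-2.5]
    - [0,0,0]
    - [0,0,0]
  rot:
    - [3.8,0,0]
    - [0,0,2.9]
    - [0,0,0]
    - [0,0,0]
    - [0,0,0]
    - [0,0,0]
    - [0,0,0]

```text
time: 21.27
tcp_pos: [0.5031, 0.2739, 0.0603]
tcp_rot: [1.935, 1.566, -2.719]
contact_force: [0.1, 0.5, 0.1]
opening: 0.452
```

```bash
python3 - <<'E'
from h import *
np.set_printoptions(precision=4,suppress=True)
c=snap('wrist','w21.png')
s=observe();print(s['tcp_pos'],s['opening'],s['contact_force'],s['q'],s['time']);print(toolR(s).as_matrix())
E
```

```text
[0.5041 0.2745 0.0618] 0.44869696059619535 [ 0.7432 -0.0445  0.7309] [ 0.4985  0.4274 -0.189   0.9566  0.0003 -1.132 ] 21.3167
[[-0.0021 -0.9982 -0.0596]
 [-0.0008 -0.0596  0.9982]
 [-1.      0.0022 -0.0007]]
```

View pics/w21.png

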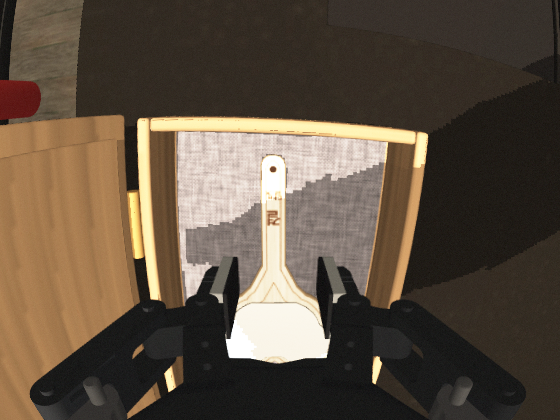

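The handle is centred between the jaws and aligned (tip at 273,157). Descending.

jog_arm:
  fingers: [-0.1,-0.1,-0.1,-0.1]
  xyz:
    - [0,0,-2.5]
    - [0,0,-2]
    - [0,0,-0.7]
    - [0,0,0]
  rot:
    - [0,0,0]
    - [0,0,0]
    - [0,0,0]
    - [0,0,0]

```text
time: 21.65
tcp_pos: [0.5036, 0.2743, 0.0089]
tcp_rot: [1.948, 1.568, -2.704]
contact_force: [0.2, -0.2, -0.2]
opening: 0.452
```

```bash
python3 - <<'E'
from h import *
np.set_printoptions(precision=4,suppress=True)
c=snap('wrist','w22.png')
s=observe();print(s['tcp_pos'],s['opening'],s['contact_force'],s['time'])
E
```

```text
[0.504  0.2746 0.0098] 0.4494897492560059 [ 0.3281 -0.3729  0.2042] 21.7
```

View pics/w22.png

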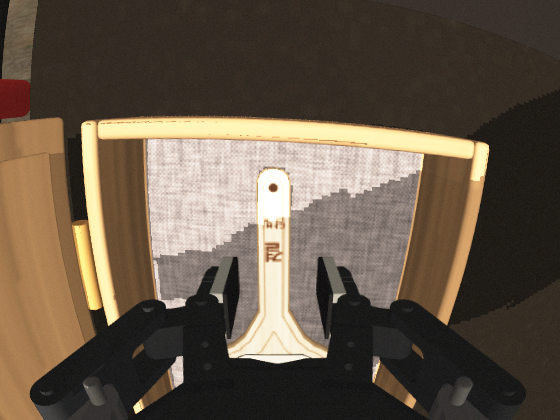

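jog_arm:
  fingers: [-0.4,-0.6,-0.8,-1,-1,-1]
  xyz:
    - [0,0,0]
    - [0,0,0]
    - [0,0,0]
    - [0,0,0]
    - [0,0,0]
    - [0,0,0]
  rot:
    - [0,0,0]
    - [0,0,0]
    - [0,0,0]
    - [0,0,0]
    - [0,0,0]
    - [0,0,0]

```text
time: 22.2
tcp_pos: [0.5046, 0.2748, 0.0104]
tcp_rot: [-0.807, 1.57, 0.825]
contact_force: [0.1, -0.5, 5.9]
opening: 0.152
```

jog_arm:
  fingers: [-1,-1,-1,-1,-1]
  xyz:
    - [0,0,1]
    - [0,0,2]
    - [0,0,3]
    - [0,0,3]
    - [0,0,0]
  rot:
    - [0,0,0]
    - [0,0,0]
    - [0,0,0]
    - [0,0,0]
    - [0,0,0]

```text
time: 22.62
tcp_pos: [0.5062, 0.2757, 0.1052]
tcp_rot: [-1.122, 1.565, 0.51]
contact_force: [0.9, 0.0, -0.1]
opening: 0.152
```

```bash
python3 - <<'E'
from h import *
np.set_printoptions(precision=4,suppress=True)
c=snap('wrist','w23.png');snap('side','side2.png')
s=observe();print(s['tcp_pos'],s['opening'],s['contact_force'],s['ft_torque'],s['time'])
E
```

```text
[0.5044 0.2747 0.1008] 0.1543077219522849 [ 0.2042  0.8719 -1.5616] [-0.0333  0.0069  0.0011] 22.7167
```

View pics/w23.png

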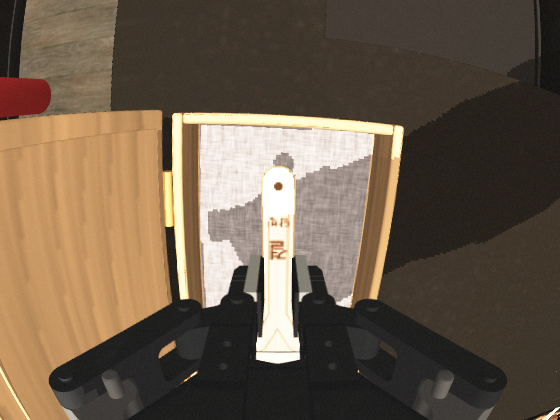

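View pics/side2.png

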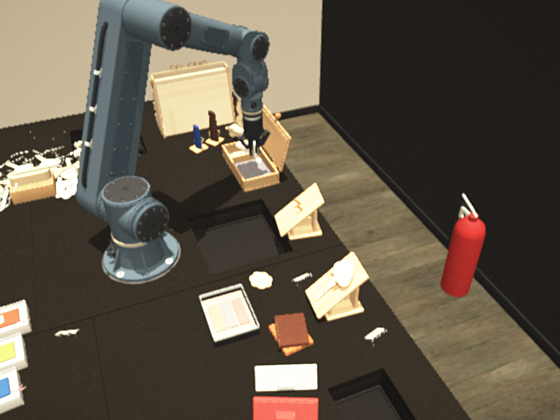

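The mirror is held and clear of the box (opening 0.154, with its shadow showing below the tip). Next I'll work out the turn and path to a standoff above the slope.

```bash
cat > plan.py <<'E'
from h import *
np.set_printoptions(precision=3,suppress=True)
def face(cx=.5378,cy=-.0780,w=-10.1,cz=.088):
    w=np.radians(w);t=np.radians(40)
    X=np.array([np.cos(w)*np.cos(t),np.sin(w)*np.cos(t),np.sin(t)]);Y=np.array([-np.sin(w),np.cos(w),0]);Z=np.cross(X,Y)
    return np.array([cx,cy,cz]),np.stack([X,Y,Z],1)
GX,GZ=-.0233,.0032
def tgt(up,out,side=0,F=None):
    O,A=F if F else face()
    return O+A@np.array([GX+up,side,GZ+out]), Ro.from_matrix(np.stack([-A[:,2],A[:,1],A[:,0]],1))
def delta(up,out,side=0,F=None):
    s=observe();p,R=tgt(up,out,side,F)
    return (p-s['tcp_pos'])*100, np.degrees((R*toolR(s).inv()).as_rotvec())
E
python3 - <<'E'
from plan import *
d,r=delta(.017,.09);print(d,r,np.linalg.norm(r),tgt(.017,.09)[0])
E
```

```text
[ -3.038 -34.14    5.457] [ 30.486 -34.111 -98.874] 108.94531527072668 [ 0.474 -0.067  0.155]
```

jog_arm:
  fingers: [-1,-1,-1,-1,-1,-1,-1,-1,-1,-1]
  xyz:
    - [-1.5,-1,3]
    - [-2,-2,4]
    - [-2.5,-3,4]
    - [0.4,-1.75,0]
    - [0.4,-1.75,0]
    - [0.4,-1.75,0]
    - [0.4,-1.75,-0.3]
    - [0.4,-1.75,-0.5]
    - [0.4,-1.75,-0.5]
    - [0.4,-1.75,-0.5]
  rot:
    - [0,0,0]
    - [0,0,0]
    - [1.9,-2.13,-6.18]
    - [1.9,-2.13,-6.18]
    - [1.9,-2.13,-6.18]
    - [1.9,-2.13,-6.18]
    - [1.9,-2.13,-6.18]
    - [1.9,-2.13,-6.18]
    - [1.9,-2.13,-6.18]
    - [1.9,-2.13,-6.18]

```text
time: 23.55
tcp_pos: [0.48, 0.1011, 0.1735]
tcp_rot: [-0.459, 1.186, 0.294]
contact_force: [0.0, -0.0, -0.8]
opening: 0.152
```

```bash
python3 - <<'E'
from plan import *
d,r=delta(.017,.09);print(d,r,np.linalg.norm(r),observe()['tcp_pos'],observe()['q'])
E
```

```text
[ -0.592 -16.777  -1.811] [ 14.997 -17.222 -49.219] 54.25861354688373 [0.48  0.101 0.173] [ 0.181 -0.052 -0.586  0.654  0.042 -0.564]
```

jog_arm:
  fingers: [-1,-1,-1,-1,-1,-1,-1,-1,-1,-1]
  xyz:
    - [0,-2.1,0]
    - [0,-2.1,0]
    - [-0.1,-2.1,0]
    - [-0.1,-2.1,-0.2]
    - [-0.1,-2.1,-0.4]
    - [-0.1,-2.1,-0.4]
    - [-0.1,-2.1,-0.4]
    - [-0.1,-2.1,-0.4]
    - [0,0,0]
    - [0,0,0]
  rot:
    - [1.87,-2.15,-6.15]
    - [1.87,-2.15,-6.15]
    - [1.87,-2.15,-6.15]
    - [1.87,-2.15,-6.15]
    - [1.87,-2.15,-6.15]
    - [1.87,-2.15,-6.15]
    - [1.87,-2.15,-6.15]
    - [1.87,-2.15,-6.15]
    - [0,0,0]
    - [0,0,0]

```text
time: 24.38
tcp_pos: [0.4733, -0.0658, 0.1548]
tcp_rot: [-0.006, 0.877, -0.175]
contact_force: [0.3, 0.3, -0.8]
opening: 0.151
```

```bash
python3 - <<'E'
from plan import *
import pickle
d,r=delta(.017,.09);print(d,r,np.linalg.norm(r),observe()['tcp_pos'],observe()['q'])
D={n:snap(n,n+'3.png') for n in ('wrist','scene','side')};D['s']=observe()
pickle.dump(D,open('c3.pkl','wb'))
E
```

```text
[ 0.077 -0.085  0.052] [ 0.179 -0.268 -0.323] 0.4558353604739126 [ 0.473 -0.066  0.155] [-0.112 -0.188 -0.965  0.1   -0.04   0.042]
```

View pics/wrist3.png

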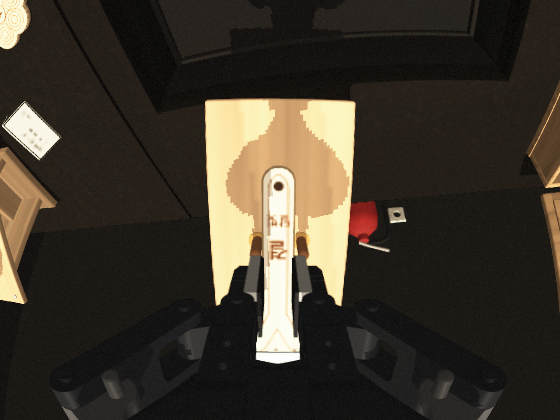

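View pics/side3.png

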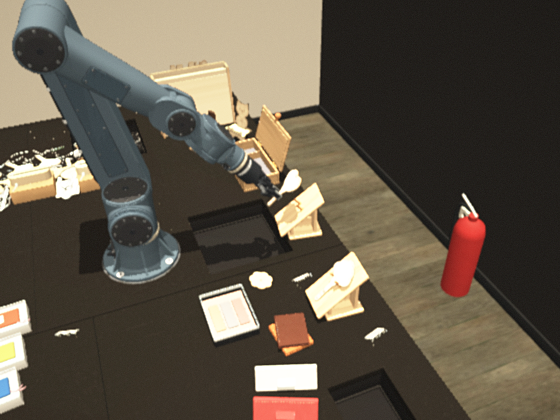

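View pics/scene3.png

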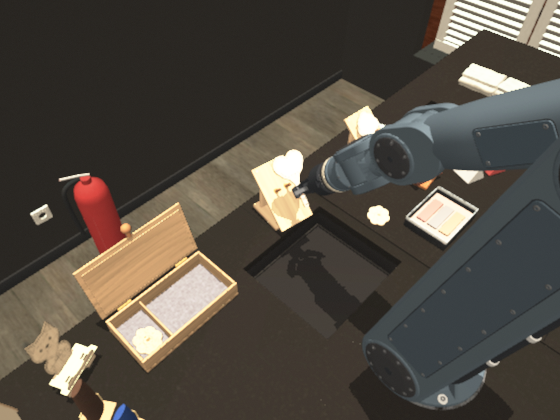

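The wrist view shows the face aligned with the tool: lower edge (205,101)–(355,101), pegs at (257,240) and (302,240), handle tip at (278,168) between them. I'll refine the stand pose from this view.

```bash
python3 - <<'E'
import cv2
a=cv2.imread('pics/wrist3.png')
cv2.imwrite('pics/z30.png',cv2.resize(a[90:270,195:365],None,fx=4.5,fy=3.3,interpolation=cv2.INTER_CUBIC))
E
python3 - <<'E'
from plan import *
import pickle
D=pickle.load(open('c3.pkl','rb'));c=D['wrist'];s=D['s']
O,A=face()
def hit(u,v,z):
    o,d=fray(c,u,v);n=A[:,2];t=((O+z*n-o)@n)/(d@n);return A.T@(o+d*t-O)*1000
print('bl',hit(205,101,0),'br',hit(355,101,0));
print('left edge mid',hit(212,220,0),'right',hit(349,220,0))
print('pegtips',hit(257,237,.031),hit(302,237,.031))
# tip of handle in tool frame
R=toolR(s).as_matrix();p=s['tcp_pos']
o,d=fray(c,278,167.5); q=o+d*((p+R@[-.012,0,0]-o)@R[:,0])/(d@R[:,0]);print('handle tip in tool',R.T@(q-p)*1000)
print('tool at face',A.T@(p-O)*1000)
E
```

```text
bl [-94.948 -52.262   0.   ] br [-95.856  56.436   0.   ]
left edge mid [ -4.558 -49.929  -0.   ] right [-5.202 56.329 -0.   ]
pegtips [ -2.995 -13.092  31.   ] [-3.173 17.358 31.   ]
handle tip in tool [-12.     -0.675 -57.4  ]
tool at face [-4.823  1.69  93.62 ]
```

View pics/z30.png

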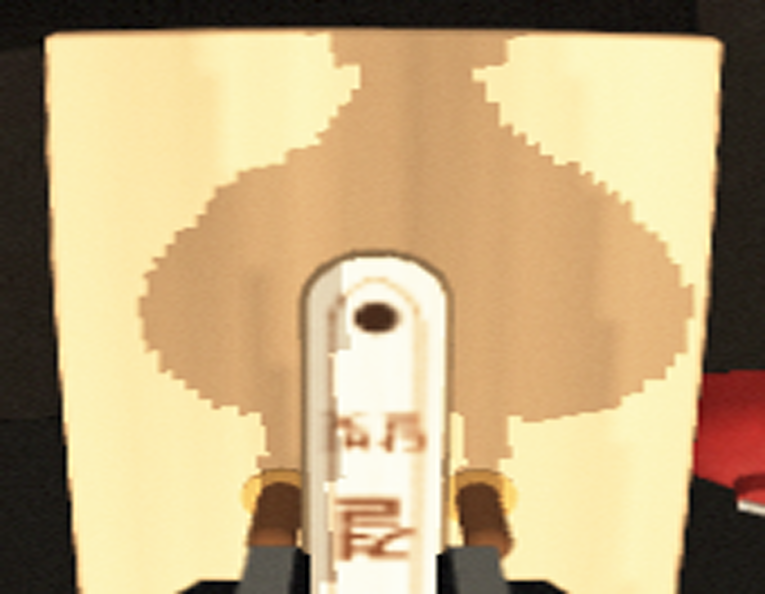

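```bash
python3 - <<'E'
from plan import *
import pickle
D=pickle.load(open('c3.pkl','rb'));c=D['wrist'];s=D['s']
O,A=face()
def hit(u,v,z):
    o,d=fray(c,u,v);n=A[:,2];t=((O+z*n-o)@n)/(d@n);return A.T@(o+d*t-O)*1000
f=lambda a,b:(a/4.5+195-.4,b/3.3+90-.4)
print('peg bases',hit(*f(272,492),0),hit(*f(485,493),0))
print('peg tips',hit(*f(274,545),.031),hit(*f(490,545),.031))
for v in(33,):print(hit(*f(46,36),0),hit(*f(722,40),0))
# camera in tool
R=toolR(s).as_matrix();p=s['tcp_pos'];co=R.T@(-c['R'].T@c['t']-p);cR=c['R']@R
print('cam in tool',co*1000)
w=pickle.load(open('w20.pkl','rb'))
# w22: tool pose approx
def tipw(u,v,tcp,Rt,z):
    K=c['K'];x=u-K[0,2];y=v-K[1,2];r=np.hypot(x,y);th=r/K[0,0];d=cR.T@np.array([np.sin(th)*x/r,np.sin(th)*y/r,np.cos(th)])
    d=Rt@d;o=tcp+Rt@co;return o+d*(z-o[2])/d[2]
Rt=np.array([[0,-.9982,-.0596],[0,-.0596,.9982],[-1,0,0]])
print('w21 tip',tipw(273,156,np.array([.504,.2745,.0618]),Rt,.0205))
print('w22 tip',tipw(273,168,np.array([.504,.2746,.0098]),Rt,.0205))
E
```

```text
peg bases [ 10.526 -16.633  -0.   ] [10.56  20.325 -0.   ]
peg tips [ 10.213 -14.348  31.   ] [10.029 18.833 31.   ]
[-95.316 -52.392  -0.   ] [-95.324  56.482  -0.   ]
cam in tool [-142.205   -0.704  -78.249]
w21 tip [0.511 0.219 0.02 ]
w22 tip [0.51  0.218 0.02 ]
```

```bash
python3 - <<'E'
from plan import *
O,A=face()
for v in [(-5.5,1.2,0),(0,0,-10),(-10,0,0)]: print(v,A@np.array(v)/10)
E
```

```text
(-5.5, 1.2, 0) [-0.394  0.192 -0.354]
(0, 0, -10) [ 0.633 -0.113 -0.766]
(-10, 0, 0) [-0.754  0.134 -0.643]
```

jog_arm:
  fingers: [-1,-1,-1,-1,-1]
  xyz:
    - [-0.39,0.19,-0.35]
    - [1.3,-0.23,-1.53]
    - [1.3,-0.23,-1.53]
    - [0.75,-0.13,-0.9]
    - [0,0,0]
  rot:
    - [0,0,0]
    - [0,0,0]
    - [0,0,0]
    - [0,0,0]
    - [0,0,0]

```text
time: 24.95
tcp_pos: [0.5047, -0.0691, 0.1115]
tcp_rot: [-0.006, 0.876, -0.174]
contact_force: [-0.4, -0.5, -1.0]
opening: 0.149
```

```bash
cat > look.py <<'E'
from plan import *
import sys,pickle
c=read_camera('wrist');s=observe();n=sys.argv[1]
cv2.imwrite('pics/%s.png'%n,c['img'][:,:,::-1]);pickle.dump((c,s),open(n+'.pkl','wb'))
O,A=face();R=toolR(s).as_matrix()
print('t',s['time'],'tool at face',A.T@(s['tcp_pos']-O)*1000,'rel rot',np.degrees((tgt(0,0)[1]*toolR(s).inv()).as_rotvec()),'F',s['contact_force'],'F face',A.T@s['contact_force'],s['opening'])
E
python3 look.py w40
```

```text
t 25.0 tool at face [-11.181   2.849  40.721] rel rot [ 0.167 -0.24  -0.376] F [ 0.166 -0.137 -0.984] F face [-0.489 -0.105 -0.874] 0.15395425892949874
```

View pics/w40.png

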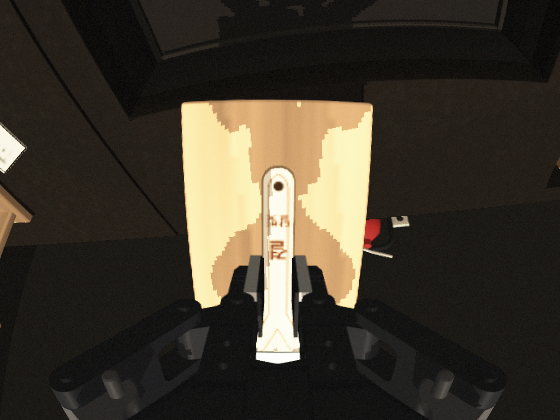

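```bash
python3 - <<'E'
from plan import *
import pickle
c,s=pickle.load(open('w40.pkl','rb'));O,A=face()
def hit(u,v,z):
    o,d=fray(c,u,v);n=A[:,2];t=((O+z*n-o)@n)/(d@n);return A.T@(o+d*t-O)*1000
print(hit(182,104,0),hit(372,104,0),hit(188.5,220,0),hit(366,220,0))
zf=(A.T@(s['tcp_pos']-O))[2]+.012
print('handle tip',hit(278,167.5,zf), 'handle edges',hit(263,200,zf),hit(294,200,zf))
sc=snap('scene','s40.png');sd=snap('side','sd40.png')
a=cv2.imread('pics/s40.png')[140:250,235:335];b=cv2.imread('pics/sd40.png')[160:250,255:345]
cv2.imwrite('pics/zz40.png',np.hstack([cv2.resize(a,(400,440),interpolation=cv2.INTER_CUBIC),cv2.resize(b,(400,440),interpolation=cv2.INTER_CUBIC)]))
E
```

```text
[-94.736 -51.664   0.   ] [-95.491  55.983   0.   ] [-25.742 -50.985   0.   ] [-26.459  56.588  -0.   ]
handle tip [-65.928   2.737  52.721] handle edges [-52.337  -3.348  52.721] [-52.424   9.445  52.721]
```

View pics/zz40.png

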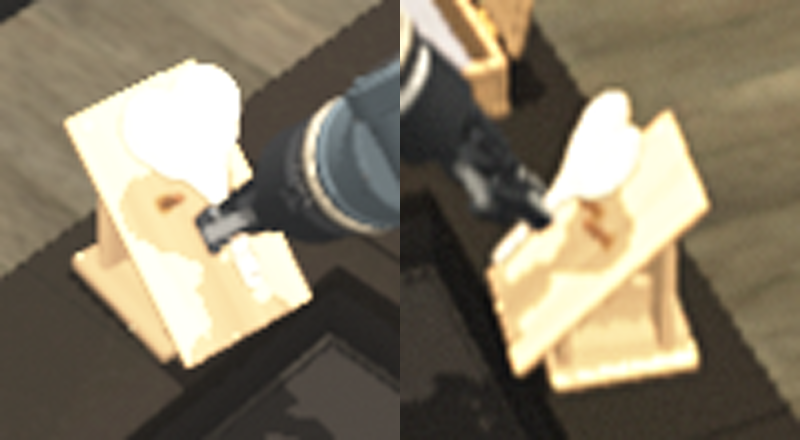

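The handle is centred on the face (tip y 2.7 mm, face middle 2.3 mm) and about 11 mm up-slope. I'll lower it between the pegs.

jog_arm:
  fingers: [-1,-1,-1,-1,-1]
  xyz:
    - [0.63,-0.11,-0.77]
    - [0.63,-0.11,-0.77]
    - [0.4,-0.07,-0.48]
    - [0.4,-0.07,-0.48]
    - [0,0,0]
  rot:
    - [0,0,0]
    - [0,0,0]
    - [0,0,0]
    - [0,0,0]
    - [0,0,0]

```text
time: 25.52
tcp_pos: [0.5253, -0.0732, 0.0881]
tcp_rot: [-0.005, 0.874, -0.175]
contact_force: [0.1, -0.0, -0.8]
opening: 0.15
```

```bash
python3 look.py w41
```

```text
t 25.5667 tool at face [-10.281   2.473   8.779] rel rot [ 0.174 -0.112 -0.313] F [-0.065 -0.596 -0.435] F face [-0.248 -0.598 -0.359] 0.14995402476230965
```

View pics/w41.png

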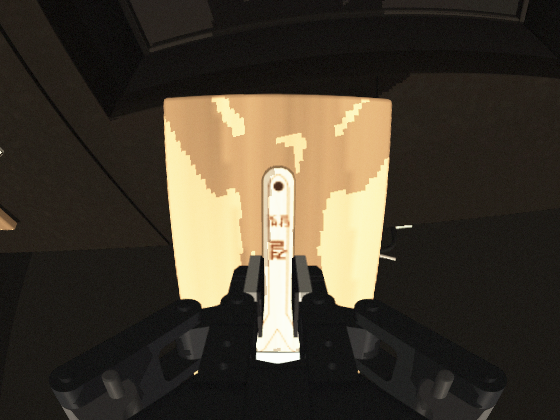

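jog_arm:
  fingers: [-1,-1,-1]
  xyz:
    - [0.13,-0.02,-0.15]
    - [0.13,-0.02,-0.15]
    - [0,0,0]
  rot:
    - [0,0,0]
    - [0,0,0]
    - [0,0,0]

```text
time: 25.82
tcp_pos: [0.5278, -0.0737, 0.0854]
tcp_rot: [-0.005, 0.873, -0.175]
contact_force: [-0.1, 0.1, -0.7]
opening: 0.152
```

```bash
python3 look.py w42
```

```text
t 25.8667 tool at face [-9.898  2.491  4.896] rel rot [ 0.178 -0.071 -0.305] F [-0.09   0.009 -0.957] F face [-0.685 -0.007 -0.675] 0.15639559874066378
```

jog_arm:
  fingers: [-1,-1,-1]
  xyz:
    - [-0.22,0.04,-0.19]
    - [-0.22,0.04,-0.19]
    - [0,0,0]
  rot:
    - [0,0,0]
    - [0,0,0]
    - [0,0,0]

```text
time: 26.12
tcp_pos: [0.5222, -0.0727, 0.0808]
tcp_rot: [-0.005, 0.875, -0.175]
contact_force: [-0.2, 0.1, -1.0]
opening: 0.15
```

```bash
python3 look.py w43; python3 - <<'E'
from plan import *
import pickle
c,s=pickle.load(open('w43.pkl','rb'));O,A=face()
def hit(u,v,z):
    o,d=fray(c,u,v);n=A[:,2];t=((O+z*n-o)@n)/(d@n);return A.T@(o+d*t-O)*1000
zf=(A.T@(s['tcp_pos']-O))[2]+.012
print('tip',hit(278,167.5,zf))
sc=snap('scene','s43.png');sd=snap('side','sd43.png')
a=cv2.imread('pics/s43.png')[140:250,235:335];b=cv2.imread('pics/sd43.png')[160:250,255:345]
cv2.imwrite('pics/zz43.png',np.hstack([cv2.resize(a,(400,440),interpolation=cv2.INTER_CUBIC),cv2.resize(b,(400,440),interpolation=cv2.INTER_CUBIC)]))
E
```

```text
t 26.1667 tool at face [-16.656   2.47    4.889] rel rot [ 0.174 -0.13  -0.307] F [-0.541 -0.37  -0.766] F face [-0.85  -0.46  -0.286] 0.1533433949246477
tip [-71.914   2.315  16.889]
```

View pics/w43.png

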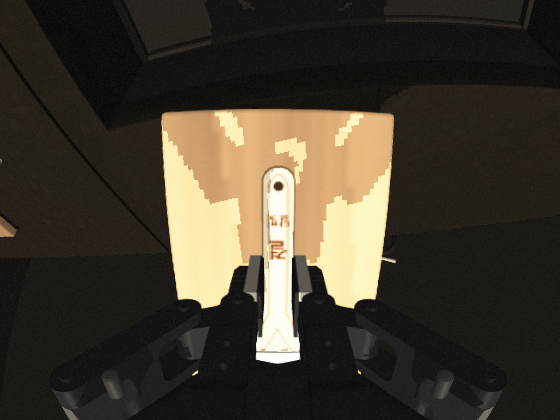

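View pics/zz43.png

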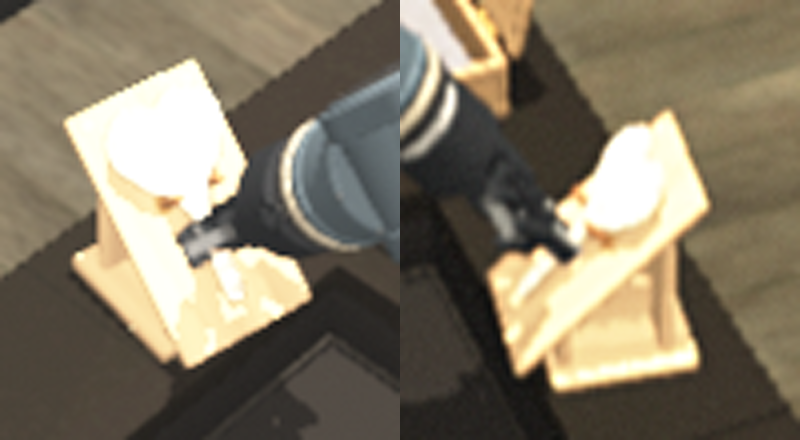

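Both views show the pegs just below the head on either side of the handle. I'll lower onto the face until there is light contact.

jog_arm:
  fingers: [-1,-1,-1]
  xyz:
    - [0.06,-0.01,-0.08]
    - [0.06,-0.01,-0.07]
    - [0,0,0]
  rot:
    - [0,0,0]
    - [0,0,0]
    - [0,0,0]

```text
time: 26.52
tcp_pos: [0.5244, -0.073, 0.0804]
tcp_rot: [-0.005, 0.873, -0.175]
contact_force: [-10.6, 1.6, 11.5]
opening: 0.153
```

```bash
python3 look.py w44
```

```text
t 26.5667 tool at face [-15.688   2.526   3.229] rel rot [ 0.184 -0.032 -0.308] F [-8.349  2.449 10.885] F face [ 0.371  0.947 13.898] 0.15020467628667805
```

jog_arm:
  fingers: [-1,-1,-1]
  xyz:
    - [-0.17,0.03,-0.03]
    - [-0.15,0.03,-0.12]
    - [0,0,0]
  rot:
    - [0,0,0]
    - [0,0,0]
    - [0,0,0]

```text
time: 26.82
tcp_pos: [0.5208, -0.0724, 0.0781]
tcp_rot: [-0.005, 0.874, -0.175]
contact_force: [-0.5, 0.4, -1.3]
opening: 0.152
```

```bash
python3 look.py w45
```

```text
t 26.8667 tool at face [-19.733   2.559   3.75 ] rel rot [ 0.173 -0.11  -0.308] F [ 0.128 -0.133 -1.461] F face [-0.825 -0.108 -1.215] 0.15145619638647523
```

jog_arm:
  fingers: [-0.6,-0.5,-0.4,-0.3,-0.2,-0.2,-0.2]
  xyz:
    - [0,0,0]
    - [0,0,0]
    - [0,0,0]
    - [0,0,0]
    - [0,0,0]
    - [0,0,0]
    - [0,0,0]
  rot:
    - [0,0,0]
    - [0,0,0]
    - [0,0,0]
    - [0,0,0]
    - [0,0,0]
    - [0,0,0]
    - [0,0,0]

```text
time: 27.45
tcp_pos: [0.5213, -0.0725, 0.0785]
tcp_rot: [-0.005, 0.873, -0.175]
contact_force: [0.6, 0.4, 0.4]
opening: 0.397
```

```bash
python3 look.py w46
```

```text
t 27.5 tool at face [-19.335   2.54    3.815] rel rot [ 0.178 -0.078 -0.304] F [-0.835 -0.191  0.085] F face [-0.549 -0.335  0.572] 0.40056690063531986
```

View pics/w46.png

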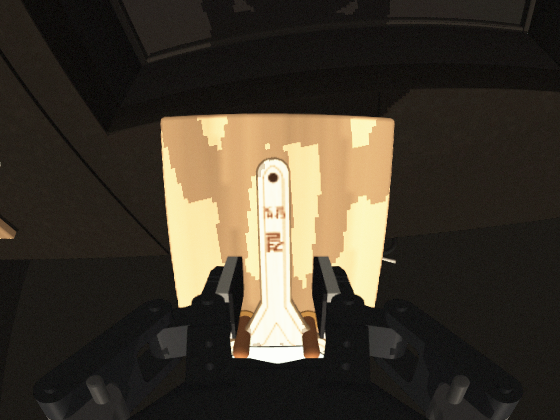

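The mirror is released and rests on both pegs, seen at (245,335) and (311,335), with its tip at (273,160). I'll retreat square to the face.

jog_arm:
  fingers: [-0.2,-0.2,-0.2,-0.2,0,0]
  xyz:
    - [-0.6,0.11,0.77]
    - [-1.3,0.23,1.53]
    - [-2,0.35,2.4]
    - [-2.5,0.45,3]
    - [-2.5,0.45,3]
    - [0,0,0]
  rot:
    - [0,0,0]
    - [0,0,0]
    - [0,0,0]
    - [0,0,0]
    - [0,0,0]
    - [0,0,0]

```text
time: 28.0
tcp_pos: [0.43, -0.0562, 0.1917]
tcp_rot: [-0.004, 0.865, -0.174]
contact_force: [1.8, 0.2, -0.1]
opening: 0.5
```

```bash
python3 look.py w47; python3 - <<'E'
from plan import *
import pickle
sc=snap('scene','s47.png');sd=snap('side','sd47.png');pickle.dump((sc,sd),open('c47.pkl','wb'))
a=cv2.imread('pics/s47.png')[140:250,235:335];b=cv2.imread('pics/sd47.png')[160:250,255:345]
cv2.imwrite('pics/zz47.png',np.hstack([cv2.resize(a,(400,440),interpolation=cv2.INTER_CUBIC),cv2.resize(b,(400,440),interpolation=cv2.INTER_CUBIC)]))
E
```

```text
t 28.05 tool at face [-16.698   2.737 147.642] rel rot [ 0.23   0.455 -0.323] F [ 0.375  0.331 -0.019] F face [ 0.226  0.392 -0.214] 0.5008307412330559
```

View pics/w47.png

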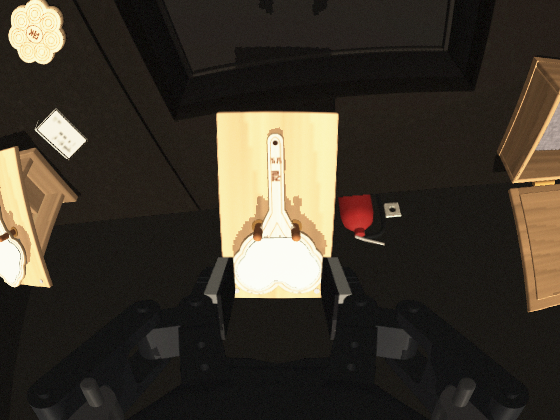

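View pics/zz47.png

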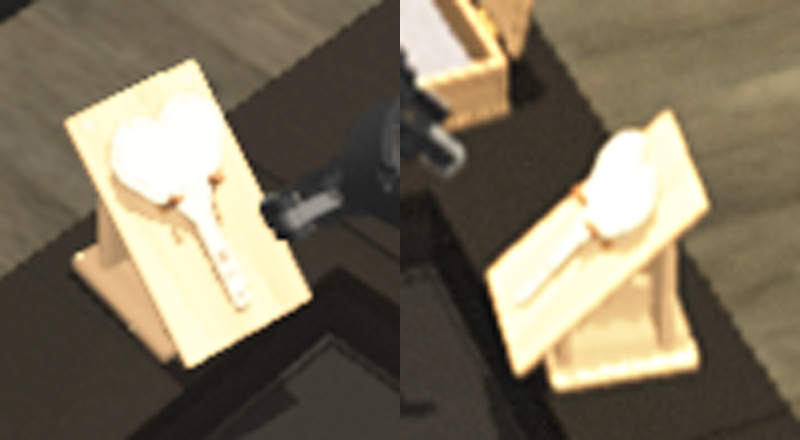

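View pics/s47.png

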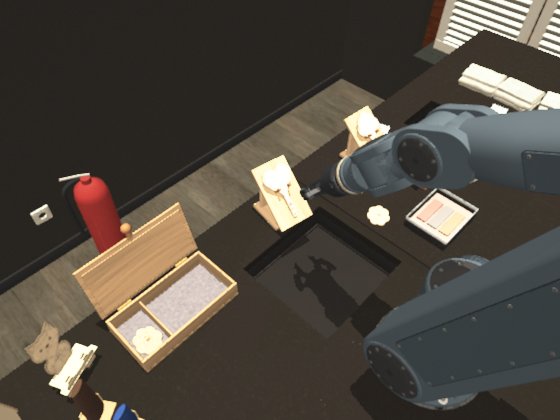

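The mirror hangs head up with both pegs under the head, at (258,232) and (296,232), and the handle between them with its tip at (276,135). The lid is open and the pocket mirror is in place. I'll measure the hung pose.

```bash
python3 - <<'E'
import cv2
a=cv2.imread('pics/w47.png')
cv2.imwrite('pics/z47.png',cv2.resize(a[105:305,205:350],None,fx=4,fy=3,interpolation=cv2.INTER_CUBIC))
E
```

```text
(no output)
```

View pics/z47.png

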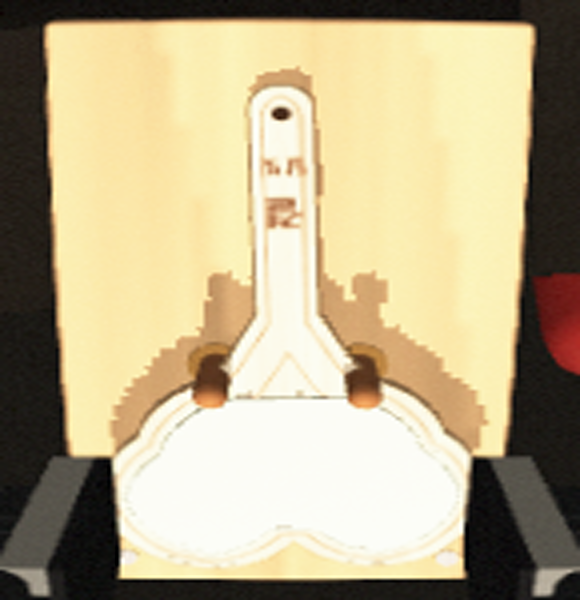

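```bash
python3 - <<'E'
from plan import *
import pickle
c,s=pickle.load(open('w47.pkl','rb'));O,A=face()
f=lambda p:(p[0]/4+205-.4,p[1]/3+105-.4)
def hit(p,z):
    u,v=f(p);o,d=fray(c,u,v);n=A[:,2];t=((O+z*n-o)@n)/(d@n);return A.T@(o+d*t-O)*1000
tip=hit((281,87),.0135);mid=(hit((256,300),.015)+hit((317,300),.015))/2;up=(hit((249,120),.015)+hit((314,120),.015))/2
hd=(hit((114,480),.016)+hit((470,480),.016))/2
print('tip',tip,'handle',up,mid,'head mid',hd)
print('rot deg',np.degrees(np.arctan2((hd-up)[1],(hd-up)[0])),np.degrees(np.arctan2((mid-up)[1],(mid-up)[0])))
print('pegs tips',hit((211,393),.031),hit((365,393),.031),'base',hit((208,360),0),hit((369,360),0))
b=[hit((47,24),0),hit((534,24),0)];e=[hit((66,400),0),hit((511,400),0)];print('face bottom',b,'edges',e)
E
```

```text
tip [-76.636   0.201  13.5  ] handle [-67.321   0.355  15.   ] [-14.173   1.665  15.   ] head mid [44.92   3.232 16.   ]
rot deg 1.4681697641376596 1.4121928473026906
pegs tips [  9.098 -14.497  31.   ] [ 8.931 18.737 31.   ] base [ 10.153 -16.987   0.   ] [ 9.961 21.422  0.   ]
face bottom [array([-95.373, -52.242,   0.   ]), array([-95.959,  56.514,   0.   ])] edges [array([ 24.299, -52.074,  -0.   ]), array([23.755, 56.634, -0.   ])]
```

```bash
python3 - <<'E'
from plan import *
c=snap('side','sdF.png');a=cv2.imread('pics/side0.png').astype(int);b=cv2.imread('pics/sdF.png').astype(int)
r=(slice(250,325),slice(300,375));print('shown stand diff px>40:',(np.abs(a[r]-b[r]).max(2)>40).sum())
cv2.imwrite('pics/zF.png',np.hstack([cv2.resize(b[95:200,205:310].astype(np.uint8),(400,400)),cv2.resize(b[240:325,295:380].astype(np.uint8),(400,400))]))
s=observe();print(s['time'],s['contact_force'])
E
```

```text
shown stand diff px>40: 0
28.2 [-0.131 -0.135 -0.251]
```

View pics/zF.png

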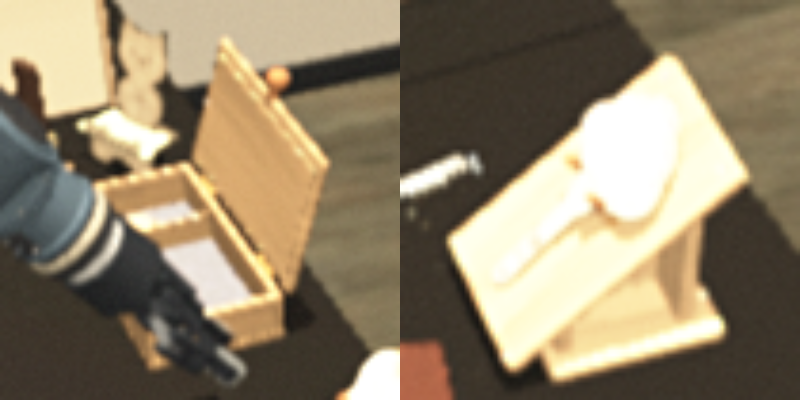

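The left panel shows the lid open at about (270,160) with the knob at its top, and the right panel shows the other mirror unmoved on its pegs. The gripper is clear of everything, so I'm handing in.

```bash
python3 -c "
from bench import *
print(finish_job())"
```

```text
the job is handed in; nothing more can be done
None
```

The hand mirror hangs on the empty stand, and the lid stays open by itself. I handed the job in at about 28 s of the 58 s allowed; no verdict was reported.

**Lid:** The knob slipped out of the fingers on the first two tries, and each time the lid fell shut from partway up. On a third try I saw the knob slipping, lowered the lid to about 16° and let go there. The fourth worked, with the tool tilted beforehand and turned along with the lid. The last knob measurement put the lid at 106° (1.85 rad), leaning on its stops.

**Mirror on the stand:** I gripped the mirror by its handle, lowered it between the pegs and let it slide the last few millimetres onto them.
- **Position:** its origin measured within about 1 mm of the face's centre.
- **Tilt:** it sits about 1.3° askew in the plane of the face. One peg may therefore carry slightly more than the other.
- **Contact:** the hardest press against the face was about 14 N.

**The rest:** The pocket mirror was still in its compartment. The other stand and its mirror looked the same in the side picture as at the start. The gripper touched nothing at the end.

**Disagreements:** The cameras disagreed by 2–4 mm on the stand's sideways position and on where I held the handle. I settled that with the wrist view of the face edges and pegs. That view still put the pegs 2.5–3 mm lower on the slope than stated.

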